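# Load the analyser's sample chamber

## Task

First swing the black guard of the sample chamber up and back, past its balance point, so that it stays open on its own; then take the used black-capped jar out of the blue tray, stand it on the yellow mat, and stand every amber sample jar upright in the tray on the loading shelf. Slide the loaded tray across the gap into the chamber until it is fully home against the far stop, keeping it level and without lifting it or letting it dip into the gap, and then swing the guard fully shut over it. Leave the red-capped bottle, the tip box and the wrench where they are.

Things in the scene. Friction and masses are not known exactly. Their poses are not given: they have to be found in the camera images.
- chamber: Fixed white chamber; origin on the bench under mid-deck. x away from the robot, y to the shelf, z up. Deck 30 mm high, x +-62, y -93 to +100 mm. Open mouth at +y with flared guides (x +-65, to y 119, 43 mm high). Tray stop: 95 mm high end wall at y -93. Front wall 50 mm high at x -62 to -70, back wall 108 mm high at x 63 to 87.
- guard (a joint): Black guard with clear window over the chamber, 135 mm from hinge to edge, 200 mm wide, 0.35 kg. rad: 0 shut (level), grows as it swings up and back about the chamber's +y axis, stop at 1.92. Balance point near 1.6: below it falls shut (about 1.5 N at the handle), beyond it falls open onto the stop. A 24 mm deep skirt under its +y edge bars the mouth to jars when shut.
- guard_handle (a point): Middle of the guard's steel handle bar: round, 10 mm thick, 90 mm long, parallel to the hinge and 180 mm from it, in the guard's plane, on two side arms; 40 mm free between bar and guard edge. Shut: 116 mm above the bench, at chamber x -110. Moves with the guard. The bar can turn in a pinch, so a gripper may keep pointing down through the swing.
- guard_hinge (a point): Point on the guard's hinge axis, middle of the guard's width, 116 mm above the bench (fixed to the chamber; the hinge axis is the chamber's y).
- shelf: Fixed aluminium loading shelf 132 x 200 mm (x, y), top 31 mm above the bench (1 mm above the deck), side rails 9 mm higher, 119 mm apart inside. Origin on the bench under its middle; axes parallel to the chamber's, same chamber x. Ends open. From its end (y -100 mm) to the deck is an open gap of 35 to 60 mm.
- tray_mid (a point): Middle of the loose blue tray, 15 mm above its underside. 112 (x) x 184 (y) x 30 mm high, open on top, walls and floor 4 mm, 0.35 kg. y runs along shelf and chamber, as the chamber's y. On the shelf its z is 46 mm; fully home against the stop it is at chamber y -1, z 45 mm.
- jar1_mid (a point): Centre of a closed amber sample jar with a white cap, upright cylinder 46 mm across and 64 mm high, centre 32 mm above its foot, 0.11 kg; z up along it. Starts standing on the bench left or right of the station. Two to four of the jars are there. Four fit in the tray in two rows: tray x +-26, y +-45 mm.
- jar2_mid (a point): Centre of a closed amber sample jar with a white cap, upright cylinder 46 mm across and 64 mm high, centre 32 mm above its foot, 0.11 kg; z up along it. Starts standing on the bench left or right of the station. Two to four of the jars are there. Four fit in the tray in two rows: tray x +-26, y +-45 mm.
- jar3_mid (a point): Centre of a closed amber sample jar with a white cap, upright cylinder 46 mm across and 64 mm high, centre 32 mm above its foot, 0.11 kg; z up along it. Starts standing on the bench left or right of the station. Two to four of the jars are there. Four fit in the tray in two rows: tray x +-26, y +-45 mm.
- jar4_mid (a point): Centre of a closed amber sample jar with a white cap, upright cylinder 46 mm across and 64 mm high, centre 32 mm above its foot, 0.11 kg; z up along it. Starts standing on the bench left or right of the station. Two to four of the jars are there. Four fit in the tray in two rows: tray x +-26, y +-45 mm.
- spent_mid (a point): Centre of the used jar: grey with a black cap, same shape as the amber jars (46 mm across, 64 mm high, centre 32 mm above its foot), 0.07 kg. Starts standing in the tray near its middle.
- mat: Fixed round yellow mat, 96 mm across, 3 mm thick, on the bench on the robot's side of the shelf. Origin at the middle of its underside.
- standard_mid (a point): Bystander: middle of a white bottle with a red cap, 54 mm across, 120 mm high, beyond the shelf. Leave alone.
- tipbox_mid (a point): Bystander: middle of a green pipette tip box 85 x 115 mm, 58 mm high with its tips. Leave alone.
- wrench_mid (a point): Bystander: a flat steel wrench 160 mm long lying on the bench. Leave alone.
There are look-alikes about, which are no part of the job. There is more than one size of the part that bears tray_mid; the job needs the middle-sized.

How it is judged:
On the way, in this order (a step that is already met when the one before it is completed fails the run):
1. the guard stands open on its own, let go (value of joint guard above 1.75 rad and distance between the grasp point and guard_handle above 0.05 m), for 0.5 s.
2. with the guard open, the used jar stands on the mat and every amber jar upright in the tray, still on the loading shelf (x of jar1_mid in the frame of tray_mid between -0.04 and 0.04 m and y of jar1_mid in the frame of tray_mid between -0.075 and 0.075 m and z of jar1_mid in the frame of tray_mid between 0.012 and 0.03 m and angle between each of jar1_mid, jar2_mid, jar3_mid, jar4_mid, spent_mid's own z axis and vertical below 0.15 rad and x of jar2_mid in the frame of tray_mid between -0.04 and 0.04 m and y of jar2_mid in the frame of tray_mid between -0.075 and 0.075 m and z of jar2_mid in the frame of tray_mid between 0.012 and 0.03 m and x of jar3_mid in the frame of tray_mid between -0.04 and 0.04 m and y of jar3_mid in the frame of tray_mid between -0.075 and 0.075 m and z of jar3_mid in the frame of tray_mid between 0.012 and 0.03 m and x of jar4_mid in the frame of tray_mid between -0.04 and 0.04 m and y of jar4_mid in the frame of tray_mid between -0.075 and 0.075 m and z of jar4_mid in the frame of tray_mid between 0.012 and 0.03 m and horizontal distance between spent_mid and mat below 0.035 m and z of spent_mid in the frame of mat below 0.042 m and value of joint guard above 1.75 rad and y of tray_mid in the frame of shelf above -0.03 m), for 0.3 s.
3. with the guard open, the tray with all jars is home against the stop (x of jar1_mid in the frame of tray_mid between -0.04 and 0.04 m and y of jar1_mid in the frame of tray_mid between -0.075 and 0.075 m and z of jar1_mid in the frame of tray_mid between 0.012 and 0.03 m and angle between each of jar1_mid, jar2_mid, jar3_mid, jar4_mid, spent_mid's own z axis and vertical below 0.15 rad and x of jar2_mid in the frame of tray_mid between -0.04 and 0.04 m and y of jar2_mid in the frame of tray_mid between -0.075 and 0.075 m and z of jar2_mid in the frame of tray_mid between 0.012 and 0.03 m and x of jar3_mid in the frame of tray_mid between -0.04 and 0.04 m and y of jar3_mid in the frame of tray_mid between -0.075 and 0.075 m and z of jar3_mid in the frame of tray_mid between 0.012 and 0.03 m and x of jar4_mid in the frame of tray_mid between -0.04 and 0.04 m and y of jar4_mid in the frame of tray_mid between -0.075 and 0.075 m and z of jar4_mid in the frame of tray_mid between 0.012 and 0.03 m and horizontal distance between spent_mid and mat below 0.035 m and z of spent_mid in the frame of mat below 0.042 m and y of tray_mid in the frame of chamber between -0.012 and 0.008 m and x of tray_mid in the frame of chamber between -0.012 and 0.012 m and z of tray_mid in the frame of chamber below 0.052 m and angle between tray_mid's own z axis and vertical below 0.05 rad and value of joint guard above 1.75 rad), for 0.3 s.
At the end, for the whole second after the job is handed in: The guard is shut (below 0.05 rad); the tray lies flat on the chamber's deck within 9 mm of fully home against the stop; every amber jar that is there stands in the tray on its floor, within 0.15 rad of upright; the used jar stands upright on the mat, within 35 mm of its middle (x of jar1_mid in the frame of tray_mid between -0.04 and 0.04 m and y of jar1_mid in the frame of tray_mid between -0.075 and 0.075 m and z of jar1_mid in the frame of tray_mid between 0.012 and 0.03 m and angle between each of jar1_mid, jar2_mid, jar3_mid, jar4_mid, spent_mid's own z axis and vertical below 0.15 rad and x of jar2_mid in the frame of tray_mid between -0.04 and 0.04 m and y of jar2_mid in the frame of tray_mid between -0.075 and 0.075 m and z of jar2_mid in the frame of tray_mid between 0.012 and 0.03 m and x of jar3_mid in the frame of tray_mid between -0.04 and 0.04 m and y of jar3_mid in the frame of tray_mid between -0.075 and 0.075 m and z of jar3_mid in the frame of tray_mid between 0.012 and 0.03 m and x of jar4_mid in the frame of tray_mid between -0.04 and 0.04 m and y of jar4_mid in the frame of tray_mid between -0.075 and 0.075 m and z of jar4_mid in the frame of tray_mid between 0.012 and 0.03 m and horizontal distance between spent_mid and mat below 0.035 m and z of spent_mid in the frame of mat below 0.042 m and y of tray_mid in the frame of chamber between -0.012 and 0.008 m and x of tray_mid in the frame of chamber between -0.012 and 0.012 m and z of tray_mid in the frame of chamber below 0.052 m and angle between tray_mid's own z axis and vertical below 0.05 rad and value of joint guard below 0.05 rad); the robot touches nothing.
It fails at once if the tray tips or dips by more than 0.1 rad (angle between tray_mid's own z axis and vertical above 0.1 rad).
It fails at once if the tray is lifted more than 15 mm (height (world z) of tray_mid above 0.061 m).
It fails at once if the standard is moved more than 30 mm (distance of standard_mid from where it was at the start of the episode above 0.03 m).
It fails at once if the tipbox is moved more than 30 mm (distance of tipbox_mid from where it was at the start of the episode above 0.03 m).
It fails at once if the wrench is moved more than 30 mm (distance of wrench_mid from where it was at the start of the episode above 0.03 m).
Of jar1, jar2, jar3, jar4 only 2 to 4 are there at a start; the rules pass over those that are not, and their reading is None.
At some moment in a run one of jar1, jar2, jar3, jar4 may be knocked a few centimetres aside while the robot is not near it.
It also fails if it takes over 210 s, if anything falls off the work surface, if the arm or the gripper's body presses on something with over 40 N, if the wrist force passes 120 N, or if a joint passes its speed limit or range.

## Robot

A 6-joint arm with a two-finger parallel gripper is mounted at the origin on the work surface. World frame = base frame: x ahead of the robot, y to its left, z up, the work surface at z = 0. Lengths are in m, angles in rad, forces in N, time in s.
With the tool pointing down it reaches from about 0.25 to 0.8 m from the base axis. Payload 3.9 kg.
Tool frame: the origin (TCP) lies between the finger pads; the fingertips stand 11 mm ahead of it and the grasp point (between the pads) lies 8 mm behind it; x points along the fingers, y is the direction in which the jaws open and shut, and the axes are right-handed (so a half turn about x gives the same grasp; the last joint's range is limited). The gripper opens to 85 mm and grips with 20 to 120 N. Pads are 22 mm wide; open, the fingers measure 114 mm over their backs; the gripper's body (76 mm by 85 mm) begins 54 mm behind the grasp point. The pads swing forward as they close: fully open they stand 13 mm farther back than shut.
Start: joints at [1.146, 0.26, -0.138, 1.173, 0, 1.571], TCP at [0.216, 0.478, 0.242] pointing down, gripper open.
Joint ranges: [-2.78, 2.78], [-0.83, 1.72], [-1.28, 1.37], [-1.9, 2.12], [-1.57, 1.48], [-3.14, 3.14]. Speed limits (rad/s): [2.57, 2.57, 3.14, 3.14, 3.14, 3.14].

## Interface

Orientations are given as a unit quaternion [x, y, z, w].
In Python, from rig import robot gives the robot as it stands.
- The arm moves only by the tool move_arm, never from a script. Its argument "commands" is a list that holds one entry, the list of rows, each a list of 7 numbers: the finger opening in mm, from 0 to 85.4, then the shift along the tool's x, y, z in mm, then the turn, a rotation vector about the tool's x, y, z in degrees. In form: [[[fingers, dx, dy, dz, wx, wy, wz], ...]]. A call has 1 to 12 rows; each row shifts and turns the commanded pose from where the row before left it, along the tool's axes as they then stand; what a row does not reach is not made up. A row lasts 1/8 s, in which the tool goes at most 62.5 mm and 10.7 degrees, less where a joint would pass 70% of its speed; a pose out of reach is approached as far as the arm can. A call is refused whole if a number of a shift passes 62.5 or a number of a turn 10.7, either way. A call with a gripper value outside its range is refused whole. The fingers move at their own pace and stop on an object; "force" is the grip in N (left out, the last holds). Time passes only in rows, so rows that do not move let the fingers close. It gives the time, the measured TCP pose, the force and the opening at its end, in the units of the state.
- robot.read_state(): the state, without advancing time (a new reading comes with each control period).
- robot.grab_frame(name): name is "scene" or "top" or "wrist"; returns a dict with "image" (384x512x3 uint8, red, green, blue), "intrinsics" (3x3 intrinsics, pixels), "dist_coeffs" ([k1, k2, p1, p2, k3] as OpenCV has them; the pictures are not rectified), "rvec" (rotation vector, rad) and "tvec" (3), from world to camera coordinates, as OpenCV has them. Camera axes: x right, y down, z forward; pixel columns grow to the right and rows downward; lengths in m; the calibration is good to about 2 mm. A picture is of the moment at which its call begins. There is no depth.
- robot.finish_job(): hands the job in, once; it reports no verdict.
Trained networks look in a picture, given as the dict that the camera call returned (one of the last four; its "shot" number tells which), for a name from the list of things; names that differ only in an ending like _2 or _b are one class to them, and where a whole thing is asked for, a point or a joint stands for the part that bears it (a point fixed in the world has none). Each returns a list of dicts, best first, with "confidence" (0 to 1); they miss things now and then, are a little off and sometimes report something else, mostly with a low value. They report only what shows in the picture. A call takes as long as a camera call. They do not tell look-alikes from the thing itself.
- robot.look_for(picture, label): "at" ([row, column] in pixels, amid what is visible of it).
The state is a dict: "time": time; "joint_positions": joint angles; "dq": joint speeds; "joint_efforts": joint torques, N m; "ee_pos": TCP position; "tcp_rot": TCP orientation; "wrist_force": force on the tool from outside, world axes, zero at the start; "moment": the same for the moment, N m; "opening": finger opening in m.
Only numpy, scipy, OpenCV 4.12 (cv2) and the standard library are available. Lean on these libraries where they do the work, as an engineer would, in place of code of your own. Each camera call takes 0.05 s, during which the arm holds its last target.

## Working session

There is one attempt and no reset: what is moved stays moved. The work goes in short steps, Python scripts to look and compute and a tool call to move; the robot and the scene stay as the last step left them, time stands still between calls to the robot, and variables do not carry over. Pictures are saved under pics/ and viewed, and the job is handed in when it is done.

Besides the shell and the picture viewer there is one more tool, called after "Request:" as name(argument=value, ...) on one line, values as JSON. move_arm: Moves the arm, as the interface text tells. Its arguments: {"type":"object","properties":{"commands":{"type":"array"},"force":{"type":"number"}},"required":["commands"]}

```bash
ls; mkdir -p pics
python3 - <<'E'
from rig import robot
import cv2
s=robot.read_state(); print(s)
for n in ["scene","top","wrist"]:
    f=robot.grab_frame(n)
    cv2.imwrite(f"pics/{n}0.png",cv2.resize(f["image"][:,:,::-1],(768,576),interpolation=cv2.INTER_CUBIC))
    print(n,f["intrinsics"],f["dist_coeffs"],f["rvec"],f["tvec"],f["shot"])
E
```

```text
pics
{'time': 0.0, 'joint_positions': array([ 1.14602307e+00,  2.60656385e-01, -1.39377916e-01,  1.17273336e+00,
        3.47990622e-05,  1.57079207e+00]), 'dq': array([-1.47217913e-03,  1.02030911e-03, -8.64905896e-04,  1.97535990e-03,
        3.59877131e-04,  3.49304222e-05]), 'joint_efforts': array([-3.65499027e-04, -4.05680037e+01,  2.53922457e+01,  1.85530039e-02,
       -2.43862332e-04,  1.36073245e-05]), 'ee_pos': array([0.21607056, 0.47773072, 0.24147605]), 'tcp_rot': array([ 0.14837326,  0.69137745, -0.1497307 ,  0.69105956]), 'wrist_force': array([-0.46877673, -0.65983292,  0.16444112]), 'moment': array([-0.05763426,  0.00437162, -0.03182713]), 'opening': 0.08514054082089048}
scene [[374.92471377   0.         251.5706169 ]
 [  0.         374.92471377 188.792408  ]
 [  0.           0.           1.        ]] [-0.01197251  0.          0.          0.          0.        ] [ 2.14739722  1.36263578 -0.48349635] [-0.19139696 -0.29311769  1.56180416] 1
top [[426.17740002   0.         261.69701403]
 [  0.         426.17740002 189.55771223]
 [  0.           0.           1.        ]] [-0.01122582  0.          0.          0.          0.        ] [ 2.18608802 -2.15941951  0.08926898] [-0.01527773  0.50727287  1.56399437] 2
wrist [[274.12529495   0.         253.59656479]
 [  0.         274.12529495 194.82316959]
 [  0.           0.           1.        ]] [-0.03801732  0.          0.          0.          0.        ] [-2.42994393 -1.5676392  -0.22477508] [-0.52461498 -0.03600815  0.37988435] 3
```

View pics/scene0.png

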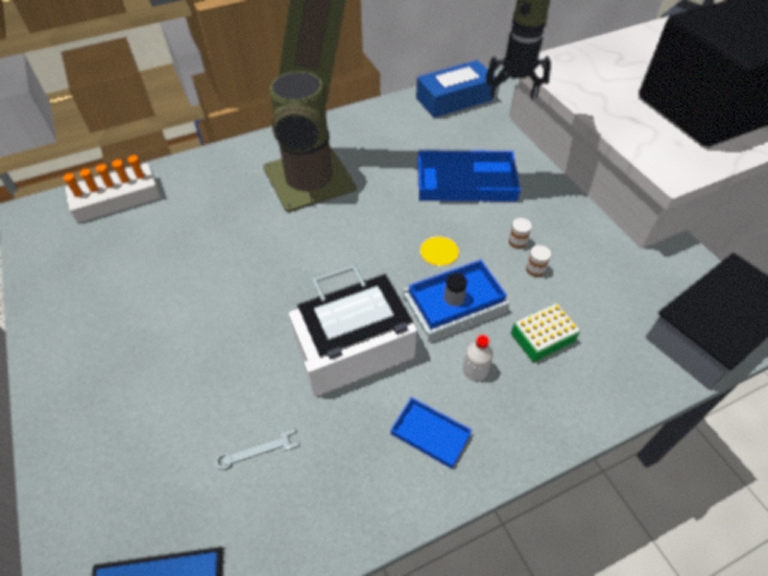

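View pics/top0.png

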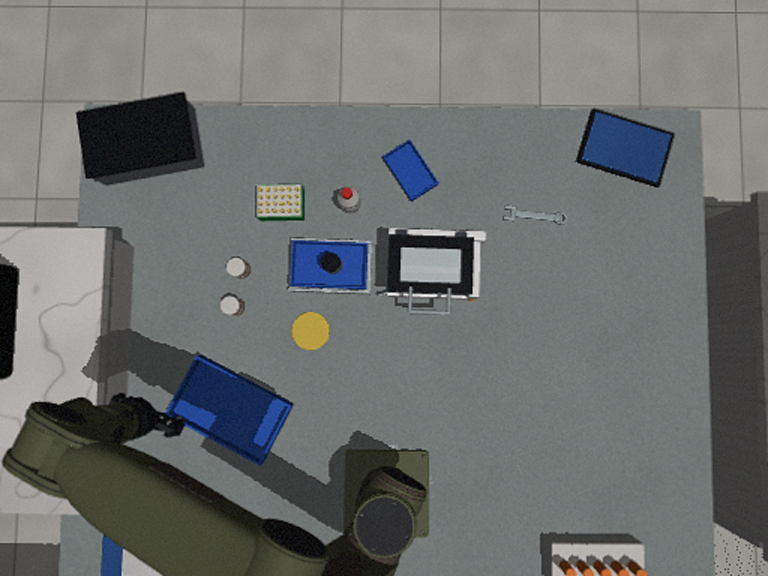

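View pics/wrist0.png

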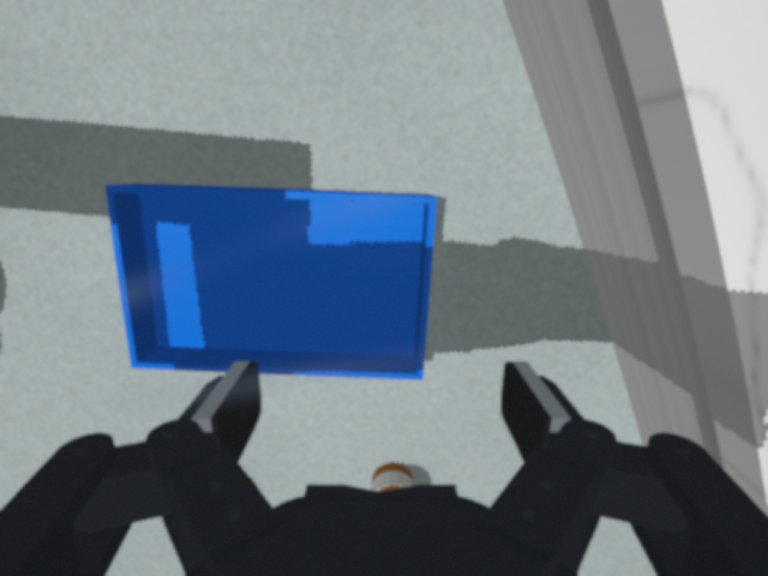

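The scene shows three blue trays: the large one near the robot (top 230,408), one on the shelf holding the black-capped jar (top 330,263), and a small one beyond (top 410,170). The shelf tray is the middle-sized one. Two amber jars stand at top (236,267) and (232,304), and the mat is at (310,331). Next I'll measure with the networks and two views.

```bash
cat > h.py <<'E'
import numpy as np, cv2
from scipy.spatial.transform import Rotation as R
from rig import robot
def cam(f):
    Rm=cv2.Rodrigues(np.array(f["rvec"],float))[0]; t=np.array(f["tvec"],float).ravel()
    return Rm,t,np.array(f["intrinsics"],float),np.array(f["dist_coeffs"],float)
def ray(f,px):  # px [row,col]
    Rm,t,K,d=cam(f)
    u=cv2.undistortPoints(np.array([[[px[1],px[0]]]],float),K,d)[0,0]
    v=Rm.T@np.array([u[0],u[1],1.]); return -Rm.T@t, v/np.linalg.norm(v)
def onz(f,px,z):
    o,v=ray(f,px); return o+v*(z-o[2])/v[2]
def tri(l):  # list of (f,px)
    A=np.zeros((3,3));b=np.zeros(3)
    for f,px in l:
        o,v=ray(f,px);P=np.eye(3)-np.outer(v,v);A+=P;b+=P@o
    X=np.linalg.solve(A,b); 
    res=[np.linalg.norm((np.eye(3)-np.outer(v,v))@(X-o)) for o,v in [ray(f,p) for f,p in l]]
    return X,max(res)
def proj(f,X):
    p=cv2.projectPoints(np.array(X,float).reshape(-1,3),np.array(f["rvec"],float),np.array(f["tvec"],float),np.array(f["intrinsics"],float),np.array(f["dist_coeffs"],float))[0][:,0]
    return p[:,::-1]
def crop(f,r0,r1,c0,c1,s,name,pts=None):
    im=f["image"][:,:,::-1][r0:r1,c0:c1]
    im=cv2.resize(im,None,fx=s,fy=s,interpolation=cv2.INTER_CUBIC)
    if pts is not None:
        for p in pts: cv2.circle(im,(int((p[1]-c0+.5)*s),int((p[0]-r0+.5)*s)),3,(0,255,0),1)
    cv2.imwrite(name,im)
def st():
    s=robot.read_state(); r=R.from_quat(s["tcp_rot"])
    print("t",round(s["time"],2),"p",s["ee_pos"].round(4),"x",r.as_matrix()[:,0].round(3),"y",r.as_matrix()[:,1].round(3),"F",np.round(s["wrist_force"],1),"open",round(s["opening"]*1e3,1))
    return s,r
E
python3 - <<'E'
from h import *
fs=robot.grab_frame("scene");ft=robot.grab_frame("top")
for n in ["chamber","guard","guard_handle","shelf","tray_mid","jar1_mid","spent_mid","mat"]:
    for nm,f in (("s",fs),("t",ft)):
        r=robot.look_for(f,n)
        print(n,nm,[(np.round(d["at"],1).tolist(),round(d["confidence"],2)) for d in r if d["confidence"]>.2])
crop(ft,130,225,180,340,5,"pics/topcrop.png")
crop(fs,140,270,180,400,3.5,"pics/scenecrop.png")
E
```

```text
chamber s []
chamber t [([176.8, 289.2], 0.96)]
guard s [([208.3, 234.0], 0.81), ([214.5, 303.1], 0.65)]
guard t [([175.3, 288.3], 0.87)]
guard_handle s [([207.1, 234.1], 0.77), ([199.1, 306.5], 0.47)]
guard_handle t [([176.8, 286.1], 0.61)]
shelf s [([214.0, 302.8], 0.89)]
shelf t [([176.9, 282.5], 0.66), ([194.5, 221.7], 0.59), ([178.8, 157.0], 0.25)]
tray_mid s [([287.7, 291.1], 0.97), ([113.0, 315.5], 0.8), ([198.8, 306.9], 0.69), ([221.6, 234.8], 0.69)]
tray_mid t [([113.0, 273.3], 0.97), ([273.0, 153.1], 0.85), ([181.0, 213.9], 0.82)]
jar1_mid s []
jar1_mid t []
spent_mid s [([193.2, 304.5], 0.59)]
spent_mid t [([174.1, 220.1], 0.55)]
mat s [([170.5, 290.1], 0.94)]
mat t [([218.4, 206.0], 0.82)]
```

```bash
sleep 0
```

```text
(no output)
```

View pics/topcrop.png

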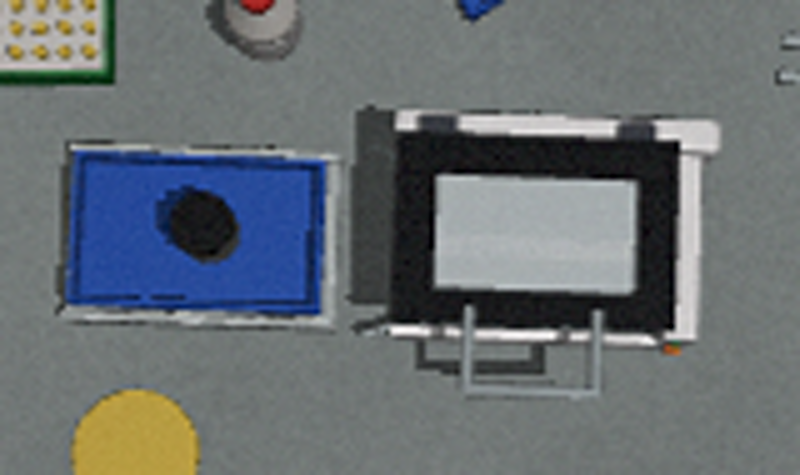

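View pics/scenecrop.png

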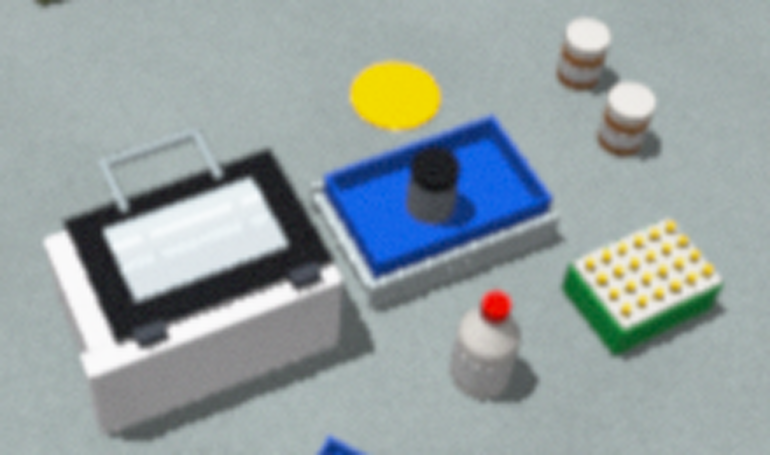

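```bash
cat >> h.py <<'E'
def cp(x,y,s,r0,c0): return [(y+.5)/s-.5+r0,(x+.5)/s-.5+c0]
E
python3 - <<'E'
from h import *
fs=robot.grab_frame("scene");ft=robot.grab_frame("top")
T=lambda x,y:cp(x,y,5,130,180)
S=lambda x,y:cp(x,y,3.5,140,180)
for n,a,b in [("hA(+y)",T(468,391),S(196,137)),("hB",T(600,395),S(104,163)),
 ("guard +y front",T(389,325),S(268,153)),("guard -y front",T(672,328),S(68,221)),
 ("cap spent",T(204,223),S(436,167)),("tray nearR(-y,-x)",T(322,315),S(331,180)),("tray +y-x",T(66,304),S(492,122)),("tray +y+x",T(78,151),S(550,200)),("tray -y+x",T(329,160),S(377,268)),
 ("mat",T(136,452),S(396,95))]:
    X,e=tri([(ft,a),(fs,b)]); print(n,X.round(4),round(e,4))
# jars
crop(ft,165,215,140,170,10,"pics/jt.png")
crop(fs,140,190,330,375,10,"pics/js.png")
for z in (.116,):
  for p in (T(468,391),T(600,395),T(389,325),T(672,328)): print(onz(ft,p,z).round(4))
E
```

```text
hA(+y) [ 0.4365 -0.0497  0.1071] 0.0012
hB [ 0.4348 -0.1406  0.1154] 0.0022
guard +y front [0.4818 0.0048 0.1053] 0.0005
guard -y front [ 0.482  -0.1917  0.1148] 0.0013
cap spent [0.5549 0.1396 0.0943] 0.0013
tray nearR(-y,-x) [0.4951 0.0597 0.0491] 0.0047
tray +y-x [0.499  0.2433 0.0466] 0.0003
tray +y+x [0.6112 0.2362 0.0562] 0.0001
tray -y+x [0.6074 0.0528 0.0537] 0.0011
mat [0.3924 0.1962 0.0012] 0.0006
[ 0.4357 -0.0507  0.116 ]
[ 0.434  -0.1427  0.116 ]
[0.4812 0.0051 0.116 ]
[ 0.4815 -0.1928  0.116 ]
```

View pics/jt.png

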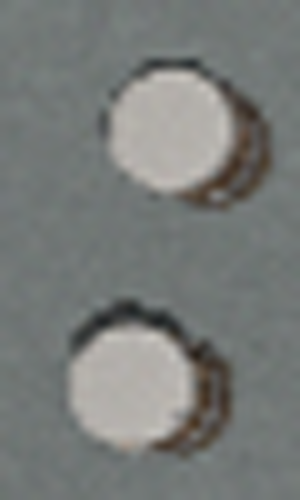

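View pics/js.png

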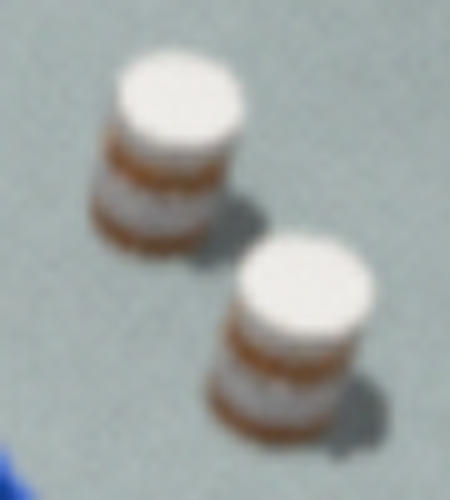

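```bash
cat >> h.py <<'E'
def plan(P,ydir=None,xdir=(0,0,-1),p0=None):
    """show displacement in current tool axes (mm) to world TCP point P and rotvec(deg, tool axes) to frame with x=xdir,y~ydir"""
    s,r=st(); d=r.inv().apply(np.array(P)-(s["ee_pos"] if p0 is None else p0))*1e3
    print(" shift tool mm",d.round(1))
    if ydir is not None:
        x=np.array(xdir,float);x/=np.linalg.norm(x);y=np.array(ydir,float)
        best=None
        for sg in (1,-1):
            yy=sg*y;yy=yy-x*(yy@x);yy/=np.linalg.norm(yy)
            M=np.column_stack([x,yy,np.cross(x,yy)])
            w=(r.inv()*R.from_matrix(M)).as_rotvec(degrees=True)
            if best is None or np.linalg.norm(w)<np.linalg.norm(best[0]): best=(w,M)
        print(" turn deg",best[0].round(1)," shift in final tool axes",(best[1].T@(np.array(P)-s["ee_pos"])*1e3).round(1))
E
python3 - <<'E'
from h import *
fs=robot.grab_frame("scene");ft=robot.grab_frame("top")
J=lambda x,y:cp(x,y,10,165,140); K=lambda x,y:cp(x,y,10,140,330)
for a,b in ((J(170,130),K(305,285)),(J(131,386),K(180,98))):
    print(tri([(ft,a),(fs,b)]), onz(ft,a,.064).round(4),onz(fs,b,.064).round(4))
s,r=st(); print(r.as_matrix().round(3),s["joint_positions"].round(3))
# handle approach
plan([.4349,-.0967,.20],[1,-.02,0])
E
```

```text
(array([0.54331658, 0.37474962, 0.06167718]), np.float64(2.7920220401051732e-05)) [0.543  0.3741 0.064 ] [0.5448 0.3731 0.064 ]
(array([0.44973526, 0.38563388, 0.06266069]), np.float64(0.00022108030102050254)) [0.4496 0.3851 0.064 ] [0.4508 0.3849 0.064 ]
t 1.25 p [0.2164 0.4783 0.2423] x [ 0. -0. -1.] y [ 0.412  0.911 -0.   ] F [-0.1  0.6 -0.1] open 85.3
[[ 0.     0.412  0.911]
 [-0.     0.911 -0.412]
 [-1.    -0.     0.   ]] [ 1.146  0.26  -0.138  1.173 -0.     1.571]
t 1.25 p [0.2164 0.4783 0.2423] x [ 0. -0. -1.] y [ 0.412  0.911 -0.   ] F [-0.1  0.6 -0.1] open 85.3
 shift tool mm [  42.3 -433.9  436.1]
 turn deg [66.8  0.   0. ]  shift in final tool axes [ 42.3 230.  570.5]
```

Request:
move_arm(commands=[[[60,0,0,0,9.5,0,0],[60,0,0,0,9.5,0,0],[60,0,0,0,9.5,0,0],[60,0,0,0,9.5,0,0],[60,0,0,0,9.5,0,0],[60,0,0,0,9.5,0,0],[60,0,0,0,9.5,0,0],[50,0,20,45,0,0,0],[50,0,20,45,0,0,0],[40,0,20,45,0,0,0],[40,0,20,45,0,0,0],[40,0,20,45,0,0,0]]], force=40)

```text
time: 2.75
ee_pos: [0.3135, 0.2505, 0.2425]
tcp_rot: [0.504, 0.496, -0.503, 0.497]
wrist_force: [1.4, -0.0, -0.5]
opening: 0.0399
```

Run:
```python
from h import *
plan([.4349,-.0967,.20],[1,-.02,0])
```

```text
t 2.75 p [0.3135 0.2505 0.2425] x [ 0.001  0.    -1.   ] y [ 1.    -0.014  0.001] F [ 1.4 -0.  -0.5] open 39.9
 shift tool mm [ 42.4 126.3 345.5]
 turn deg [ 0.3 -0.  -0. ]  shift in final tool axes [ 42.5 128.3 344.8]
```

Request:
move_arm(commands=[[[40,0,16,43,0.3,0,0],[40,0,16,43,0,0,0],[40,0,16,43,0,0,0],[40,0,16,43,0,0,0],[40,0,16,43,0,0,0],[40,0,16,43,0,0,0],[40,0,16,43,0,0,0],[40,0,16,43,0,0,0],[40,20,0,0,0,0,0],[40,0,0,0,0,0,0]]])

```text
time: 4.0
ee_pos: [0.4332, -0.0947, 0.2211]
tcp_rot: [-0.505, -0.496, 0.506, -0.494]
wrist_force: [0.5, -0.1, 0.5]
opening: 0.0397
```

Run:
```python
from h import *
plan([.4349,-.0967,.108],[1,-.02,0])
f=robot.grab_frame("wrist")
pts=proj(f,[[.4355,-.0507,.116],[.434,-.1427,.116],[.4812,.0051,.116],[.4815,-.1928,.116]])
print(pts)
crop(f,0,384,0,512,1.5,"pics/w1.png",pts)
```

```text
t 4.0 p [ 0.4332 -0.0947  0.2211] x [-0.003  0.001 -1.   ] y [ 1.    -0.021 -0.003] F [ 0.5 -0.1  0.5] open 39.7
 shift tool mm [113.1   2.1   2. ]
 turn deg [-0.1 -0.   0.2]  shift in final tool axes [113.1   1.7   1.9]
[[148.86493816 256.12795087]
 [245.65318496 256.36602975]
 [ 78.61183147 311.28877359]
 [289.50981485 304.2186104 ]]
```

View pics/w1.png

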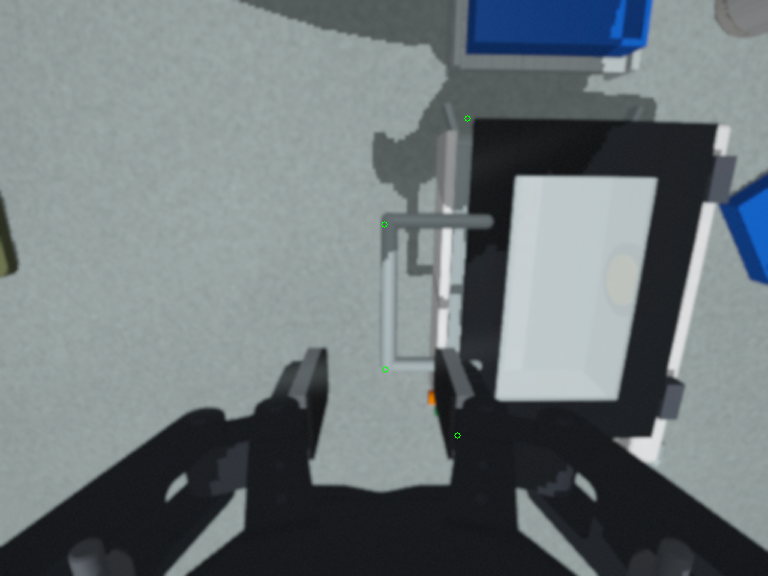

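Request:
move_arm(commands=[[[32,23,0.6,0.4,0,0,0],[32,23,0.6,0.4,0,0,0],[32,23,0.6,0.4,0,0,0],[32,23,0.6,0.4,0,0,0],[32,20,0.6,0.4,0,0,0],[32,0,0,0,0,0,0],[3,0,0,0,0,0,0],[3,0,0,0,0,0,0],[3,0,0,0,0,0,0],[3,0,0,0,0,0,0]]], force=40)

```text
time: 5.3
ee_pos: [0.4376, -0.0964, 0.1115]
tcp_rot: [0.505, 0.495, -0.505, 0.495]
wrist_force: [-2.0, 1.2, 6.4]
opening: 0.0083
```

Run:
```python
from h import *
st()
f=robot.grab_frame("wrist")
crop(f,0,384,0,512,1.5,"pics/w2.png")
```

```text
t 5.3 p [ 0.4376 -0.0964  0.1115] x [ 0.001  0.    -1.   ] y [ 1.    -0.02   0.001] F [-2.   1.2  6.4] open 8.3
```

View pics/w2.png

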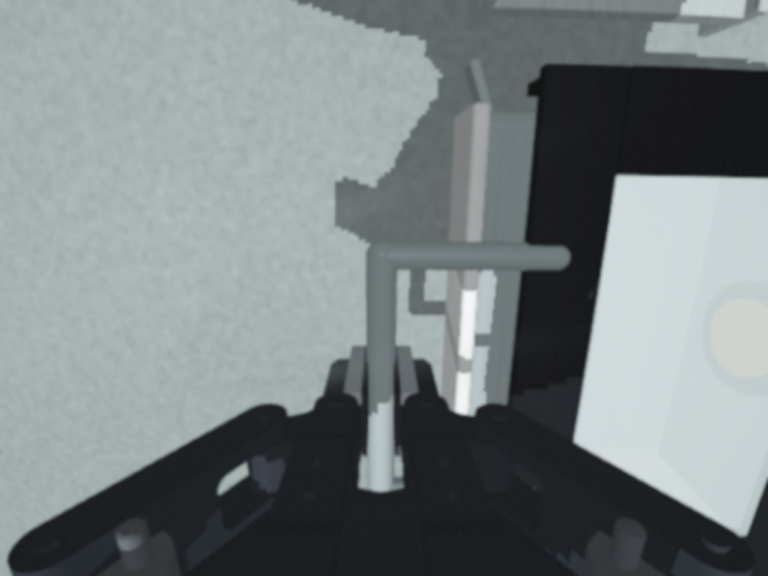

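```bash
python3 -c "
import numpy as np
t=np.linspace(0,1.85,21)
for a,b in zip(t,t[1:]): print(round(b,2),round(-180*(np.sin(b)-np.sin(a)),1),round(180*(np.cos(a)-np.cos(b)),1))"
```

```text
0.09 -16.6 0.8
0.18 -16.5 2.3
0.28 -16.2 3.8
0.37 -15.8 5.3
0.46 -15.2 6.7
0.55 -14.5 8.1
0.65 -13.7 9.4
0.74 -12.8 10.6
0.83 -11.8 11.8
0.92 -10.6 12.8
1.02 -9.4 13.7
1.11 -8.1 14.5
1.2 -6.7 15.2
1.3 -5.3 15.8
1.39 -3.8 16.2
1.48 -2.3 16.5
1.57 -0.7 16.6
1.66 0.8 16.6
1.76 2.3 16.5
1.85 3.8 16.2
```

Request:
move_arm(commands=[[[3,-16.6,0.8,0,0,0,0],[3,-16.5,2.3,0,0,0,0],[3,-16.2,3.8,0,0,0,0],[3,-15.8,5.3,0,0,0,0],[3,-15.2,6.7,0,0,0,0],[3,-14.5,8.1,0,0,0,0],[3,-13.7,9.4,0,0,0,0],[3,-12.8,10.6,0,0,0,0],[3,-11.8,11.8,0,0,0,0],[3,-10.6,12.8,0,0,0,0]]])

```text
time: 6.6
ee_pos: [0.504, -0.098, 0.255]
tcp_rot: [-0.503, -0.497, 0.508, -0.493]
wrist_force: [-12.0, -0.6, 11.5]
opening: 0.0087
```

Run:
```python
from h import *
st()
f=robot.grab_frame("scene")
crop(f,80,280,150,400,3,"pics/s3.png")
```

```text
t 6.6 p [ 0.504 -0.098  0.255] x [-0.009 -0.001 -1.   ] y [ 1.    -0.02  -0.009] F [-12.   -0.6  11.5] open 8.7
```

View pics/s3.png

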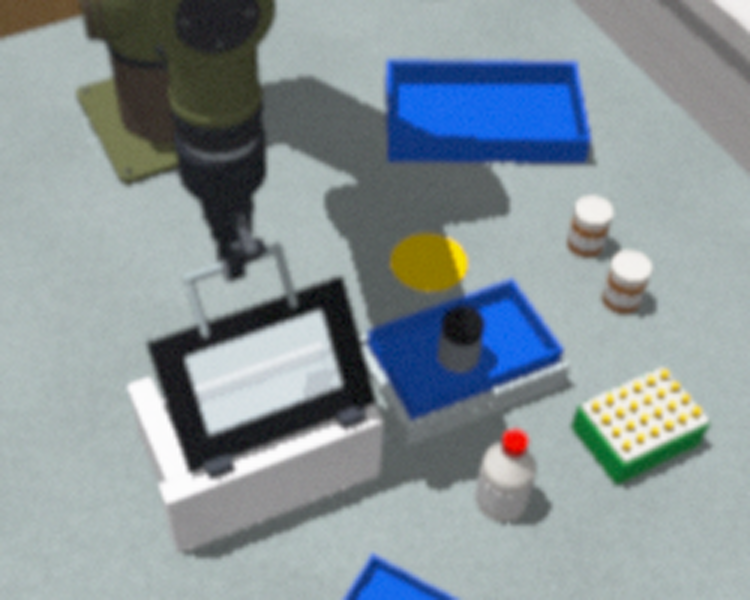

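Request:
move_arm(commands=[[[3,-9.4,11.5,0,0,0,0],[3,-8.1,13,0,0,0,0],[3,-6.7,15,0,0,0,0],[3,-5.3,15.8,0,0,0,0],[3,-3.8,16.2,0,0,0,0],[3,-2.3,16.5,0,0,0,0],[3,-0.7,16.6,0,0,0,0],[3,0.8,16.6,0,0,0,0],[3,2.3,16.5,0,0,0,0],[3,3.8,16.2,0,0,0,0],[3,0,0,0,0,0,0]]])

```text
time: 8.02
ee_pos: [0.6657, -0.1018, 0.2853]
tcp_rot: [0.506, 0.493, -0.504, 0.497]
wrist_force: [1.8, -1.6, 6.0]
opening: 0.0077
```

Run:
```python
from h import *
st()
f=robot.grab_frame("scene")
crop(f,80,280,150,400,3,"pics/s4.png")
```

```text
t 8.03 p [ 0.6657 -0.1018  0.2853] x [ 0.006 -0.002 -1.   ] y [ 1.    -0.02   0.006] F [ 1.8 -1.6  6. ] open 7.7
```

View pics/s4.png

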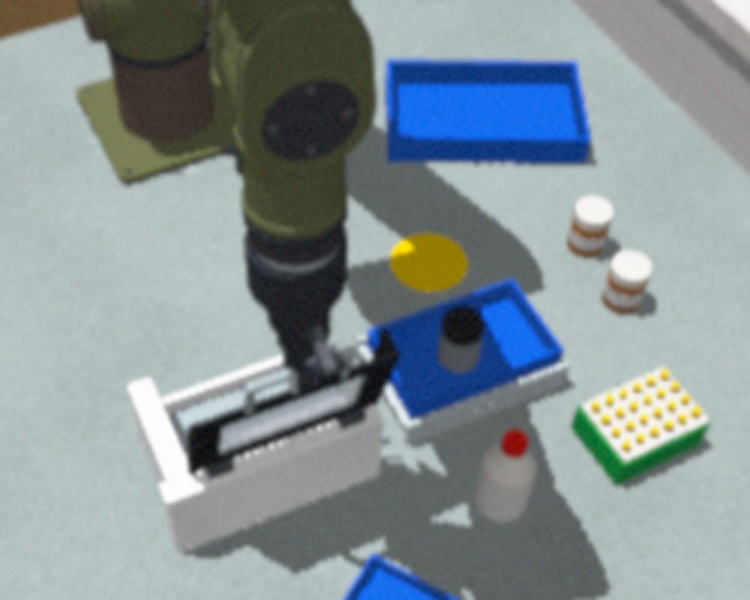

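Request:
move_arm(commands=[[[40,0,0,0,0,0,0],[40,0,0,0,0,0,0],[40,0,0,0,0,0,0],[40,-15,0,0,0,0,0],[40,-20,0,0,0,0,0],[40,-20,0,0,0,0,0],[60,0,-30,0,0,0,0],[60,0,-40,0,0,0,0],[60,0,-40,-30,0,0,0],[70,0,0,-45,0,0,0],[70,0,0,-45,0,0,0],[70,0,0,-45,0,0,0]]])

```text
time: 9.57
ee_pos: [0.5555, 0.0673, 0.3385]
tcp_rot: [-0.505, -0.495, 0.505, -0.495]
wrist_force: [-0.5, -0.1, -0.2]
opening: 0.0701
```

Run:
```python
from h import *
s,r=st()
fs=robot.grab_frame("scene");ft=robot.grab_frame("top")
crop(fs,80,280,150,400,3,"pics/s5.png")
crop(ft,120,225,140,340,4,"pics/t5.png")
for n in ["jar1_mid","spent_mid","tray_mid"]:
    for nm,f in (("s",fs),("t",ft)):
        print(n,nm,[(np.round(d["at"],1).tolist(),round(d["confidence"],2)) for d in robot.look_for(f,n) if d["confidence"]>.2])
```

```text
t 9.57 p [0.5555 0.0673 0.3385] x [-0.  0. -1.] y [ 1.   -0.02 -0.  ] F [-0.5 -0.1 -0.2] open 70.1
jar1_mid s []
jar1_mid t []
spent_mid s [([189.6, 304.9], 0.86), ([240.9, 316.8], 0.49)]
spent_mid t []
tray_mid s [([119.1, 325.4], 0.87), ([194.2, 306.3], 0.8), ([290.3, 291.1], 0.62), ([215.1, 250.0], 0.56)]
tray_mid t [([177.0, 196.0], 0.71), ([270.4, 150.2], 0.71), ([113.1, 274.4], 0.69)]
```

View pics/s5.png

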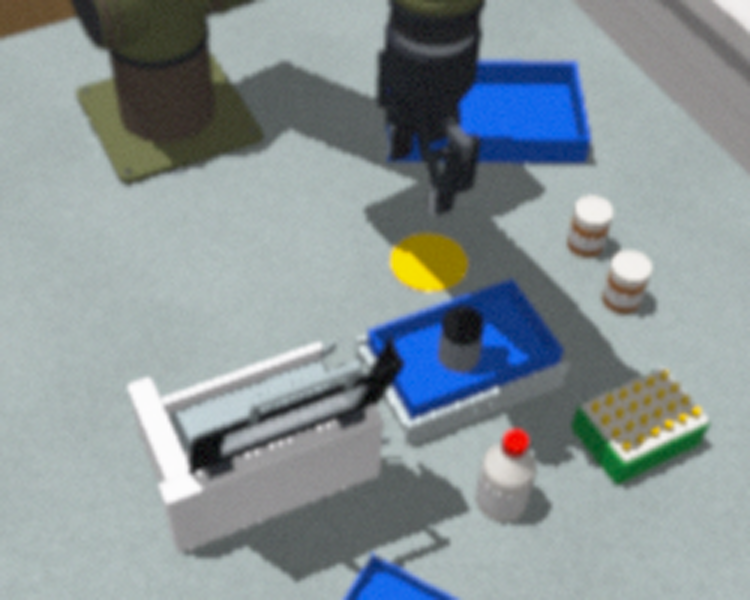

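View pics/t5.png

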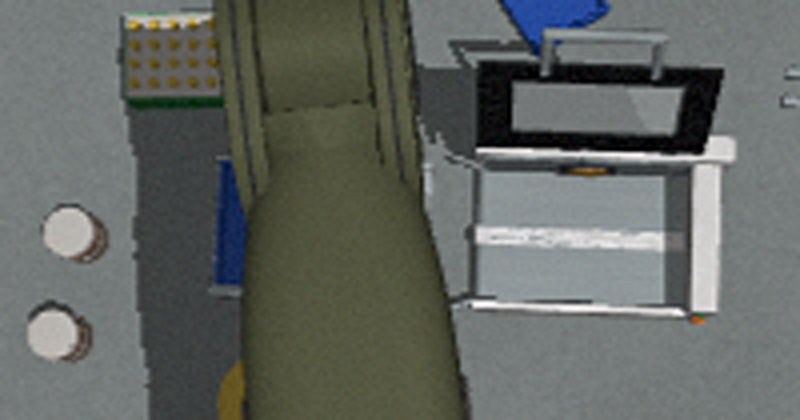

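Run:
```python
from h import *
f=robot.grab_frame("wrist")
print([(np.round(d["at"],1).tolist(),round(d["confidence"],2)) for d in robot.look_for(f,"spent_mid")])
pts=proj(f,[[.5549,.1396,.099],[.3924,.1962,.003],[.495,.06,.061],[.499,.243,.061],[.611,.238,.061],[.607,.053,.061]])
print(pts.round(1))
crop(f,0,384,0,512,1.5,"pics/w5.png",pts)
```

```text
[([111.9, 252.9], 0.85)]
[[112.8 252. ]
 [ 79.2 150.1]
 [168.4 213.9]
 [ 34.6 208.9]
 [ 36.6 292.1]
 [171.3 287.7]]
```

View pics/w5.png

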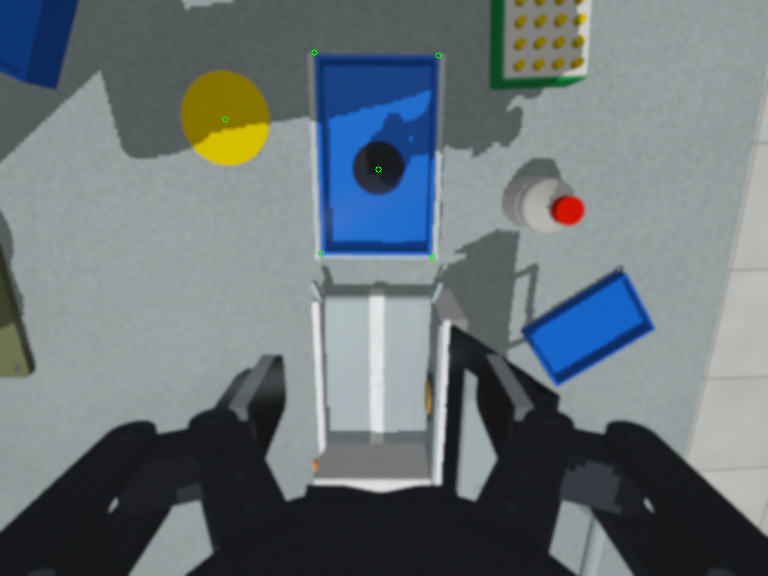

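Request:
move_arm(commands=[[[70,35,0,-14.5,0,0,0],[70,45,0,-14.5,0,0,0],[70,45,0,-14.5,0,0,0],[70,45,0,-14.5,0,0,0],[70,40,0,-14.5,0,0,0],[70,30,0,0,0,0,0],[70,20,0,0,0,0,0],[70,6,0,0,0,0,0],[40,0,0,0,0,0,0],[40,0,0,0,0,0,0],[40,0,0,0,0,0,0],[40,0,0,0,0,0,0]]], force=30)

```text
time: 11.58
ee_pos: [0.5583, 0.1387, 0.0733]
tcp_rot: [0.505, 0.495, -0.504, 0.495]
wrist_force: [-0.1, -0.7, 3.1]
opening: 0.0453
```

Run:
```python
from h import *
plan([.3924,.1962,.16])
```

```text
t 11.57 p [0.5583 0.1387 0.0733] x [ 0.002  0.    -1.   ] y [ 1.    -0.02   0.002] F [-0.1 -0.7  3.1] open 45.3
 shift tool mm [ -87.  -166.9  -54.2]
```

Request:
move_arm(commands=[[[40,-25,0,0,0,0,0],[40,-31,0,0,0,0,0],[40,-31,0,0,0,0,0],[40,0,-33,-10,0,0,0],[40,0,-33,-11,0,0,0],[40,0,-33,-11,0,0,0],[40,0,-34,-11,0,0,0],[40,0,-34,-11,0,0,0],[40,35,0,0,0,0,0],[40,35,0,0,0,0,0],[40,20,0,0,0,0,0],[40,0,0,0,0,0,0]]])

```text
time: 13.08
ee_pos: [0.3902, 0.1952, 0.0683]
tcp_rot: [-0.504, -0.495, 0.506, -0.495]
wrist_force: [-0.3, -0.6, -0.4]
opening: 0.0455
```

Run:
```python
from h import *
plan([.3924,.1962,.0425])
f=robot.grab_frame("scene"); crop(f,80,280,200,400,3,"pics/s6.png")
```

```text
t 13.07 p [0.3902 0.1952 0.0683] x [-0.003 -0.002 -1.   ] y [ 1.    -0.02  -0.003] F [-0.3 -0.6 -0.4] open 45.5
 shift tool mm [25.8  2.2 -1. ]
```

View pics/s6.png

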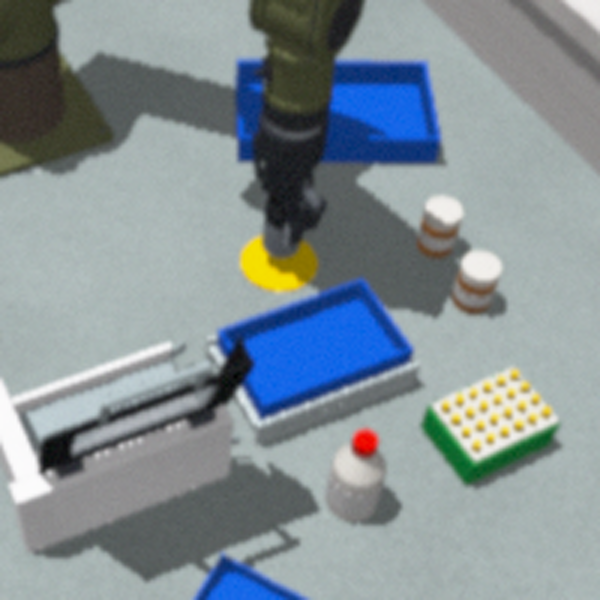

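The grey jar is over the mat; lowering and releasing it, then rising clear.

Request:
move_arm(commands=[[[40,12,2,-1,0,0,0],[40,9,0,0,0,0,0],[40,4,0,0,0,0,0],[40,0,0,0,0,0,0],[65,0,0,0,0,0,0],[65,0,0,0,0,0,0],[65,0,0,0,0,0,0],[65,-40,0,0,0,0,0],[65,-50,0,0,0,0,0],[65,-40,0,0,0,0,0]]])

```text
time: 14.38
ee_pos: [0.394, 0.197, 0.1764]
tcp_rot: [0.505, 0.495, -0.504, 0.495]
wrist_force: [0.8, 0.6, -0.7]
opening: 0.0651
```

Run:
```python
from h import *
f=robot.grab_frame("scene"); g=robot.grab_frame("wrist")
print(robot.look_for(f,"spent_mid")[:2],robot.look_for(f,"jar1_mid"))
print([d for d in robot.look_for(g,"jar1_mid")])
plan([.4497,.3856,.16],[1,0,0])
crop(f,80,280,200,400,3,"pics/s7.png")
crop(g,0,384,0,512,1.5,"pics/w7.png",proj(g,[[.4497,.3856,.064],[.5433,.3747,.064]]))
```

```text
[{'at': [157.6, 293.9], 'confidence': 0.72}] [{'at': [224.5, 234.6], 'confidence': 0.62}]
[]
t 14.62 p [0.3933 0.1967 0.174 ] x [-0. -0. -1.] y [ 1.   -0.02 -0.  ] F [ 0.4  0.6 -0.3] open 64.9
 shift tool mm [  14.    52.6 -190. ]
 turn deg [-1.1  0.   0. ]  shift in final tool axes [  14.    56.4 -188.9]
```

View pics/s7.png

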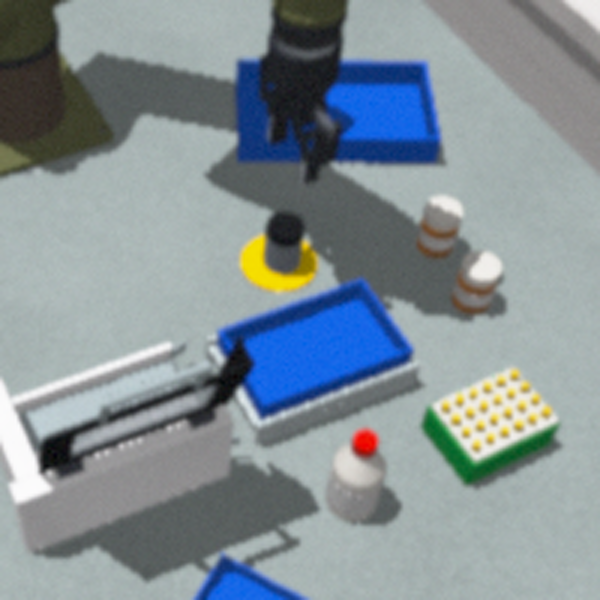

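View pics/w7.png

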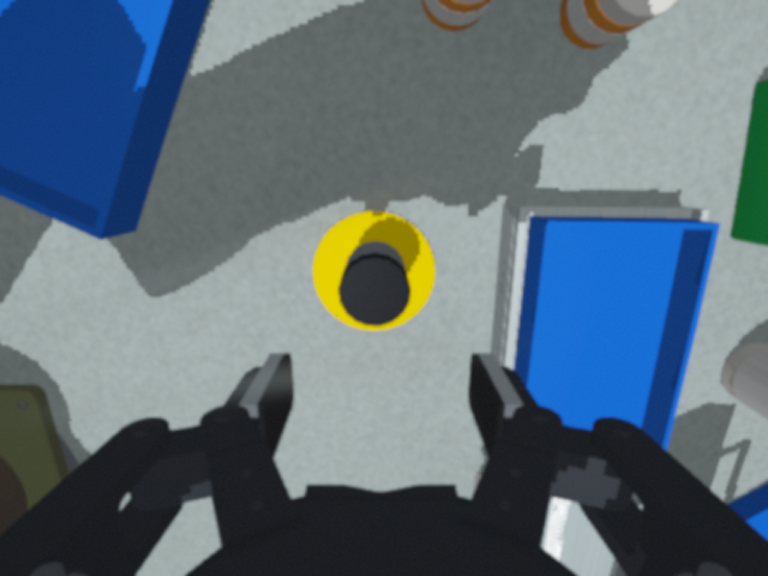

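Request:
move_arm(commands=[[[70,3,13.5,-29,0,0,0],[70,3,13.5,-29,0,0,0],[70,3,13.5,-29,0,0,0],[70,3,13.5,-29,0,0,0],[70,0,0,0,0,0,0]]])

```text
time: 15.25
ee_pos: [0.4499, 0.3129, 0.16]
tcp_rot: [-0.504, -0.496, 0.505, -0.495]
wrist_force: [0.1, 0.1, -0.3]
opening: 0.0698
```

Run:
```python
from h import *
g=robot.grab_frame("wrist")
print([d for d in robot.look_for(g,"jar1_mid")])
plan([.4497,.3856,.037])
p=proj(g,[[.4497,.3856,.064],[.5433,.3747,.064]]);print(p)
crop(g,0,384,0,512,1.5,"pics/w8.png",p)
```

```text
[]
t 15.35 p [0.4487 0.3109 0.1606] x [-0.003 -0.003 -1.   ] y [ 1.    -0.019 -0.003] F [-0.6 -0.6 -0.6] open 70.3
 shift tool mm [ 1.234e+02 -1.000e-01 -7.510e+01]
[[114.14683965 252.55769719]
 [126.35153758 367.6892374 ]]
```

View pics/w8.png

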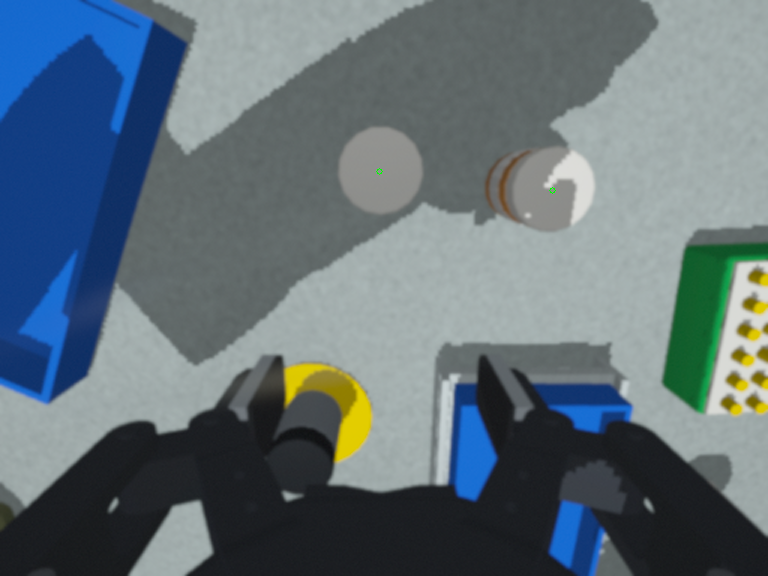

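Request:
move_arm(commands=[[[70,10,0,-25,0,0,0],[70,10,0,-25,0,0,0],[70,10,0,-25,0,0,0],[70,30,0,0,0,0,0],[70,35,0,0,0,0,0],[70,20,0,0,0,0,0],[70,6,0,0,0,0,0],[70,0,0,0,0,0,0],[40,0,0,0,0,0,0],[40,0,0,0,0,0,0],[40,0,0,0,0,0,0],[40,0,0,0,0,0,0]]], force=30)

```text
time: 16.85
ee_pos: [0.4523, 0.3876, 0.0427]
tcp_rot: [0.506, 0.495, -0.504, 0.495]
wrist_force: [-1.0, -0.2, 5.7]
opening: 0.0452
```

Run:
```python
from h import *
s,r=st()
# tray frame
u=np.array([.02,1,0])
mid=np.array([.4951+.499+.6112+.6074,.0597+.2433+.2362+.0528,0])/4
print("mid",mid)
for y in(-.045,.045): print(mid+u*y)
plan(list((mid-u*.045)[:2])+[.13])
```

```text
t 16.85 p [0.4523 0.3876 0.0427] x [ 0.002  0.002 -1.   ] y [ 1.    -0.02   0.002] F [-1.  -0.2  5.7] open 45.2
mid [0.553175 0.148    0.      ]
[0.552275 0.103    0.      ]
[0.554075 0.193    0.      ]
t 16.85 p [0.4523 0.3876 0.0427] x [ 0.002  0.002 -1.   ] y [ 1.    -0.02   0.002] F [-1.  -0.2  5.7] open 45.2
 shift tool mm [-87.7 105.8 282.3]
```

Request:
move_arm(commands=[[[40,-25,0,0,0,0,0],[40,-35,0,0,0,0,0],[40,-30,0,0,0,0,0],[40,0,13,35,0,0,0],[40,0,13,35,0,0,0],[40,0,13,35,0,0,0],[40,0,13,35,0,0,0],[40,0,13,35,0,0,0],[40,0,13,35,0,0,0],[40,0,13,35,0,0,0],[40,0,13,36,0,0,0],[40,0,0,0,0,0,0]]])

```text
time: 18.35
ee_pos: [0.5502, 0.1012, 0.131]
tcp_rot: [-0.506, -0.494, 0.506, -0.494]
wrist_force: [0.0, 0.3, -1.6]
opening: 0.0454
```

Run:
```python
from h import *
plan([.5523,.103,.079])
f=robot.grab_frame("scene"); crop(f,80,280,200,400,3,"pics/s9.png")
```

```text
t 18.35 p [0.5502 0.1012 0.131 ] x [-0.    -0.001 -1.   ] y [ 1.    -0.024 -0.   ] F [ 0.   0.3 -1.6] open 45.4
 shift tool mm [52.   2.1 -1.9]
```

View pics/s9.png

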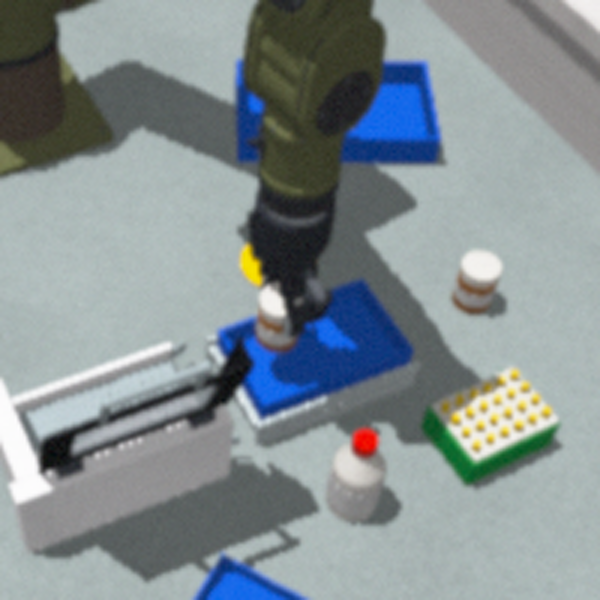

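Request:
move_arm(commands=[[[40,20,2,-2,0,0,0],[40,20,0,0,0,0,0],[40,9,0,0,0,0,0],[40,2,0,0,0,0,0],[40,0,0,0,0,0,0],[62,0,0,0,0,0,0],[62,0,0,0,0,0,0],[62,0,0,0,0,0,0],[62,-30,0,0,0,0,0],[62,-50,0,0,0,0,0]]])

```text
time: 19.65
ee_pos: [0.5503, 0.1053, 0.1596]
tcp_rot: [-0.504, -0.496, 0.506, -0.494]
wrist_force: [0.8, 0.1, 0.1]
opening: 0.062
```

Run:
```python
from h import *
fs=robot.grab_frame("scene");g=robot.grab_frame("wrist")
print(robot.look_for(fs,"jar1_mid"),robot.look_for(g,"jar1_mid"))
crop(fs,80,280,200,400,3,"pics/s10.png")
p=proj(g,[[.5433,.3747,.064],[.5523,.103,.099]]);print(p)
crop(g,0,384,0,512,1.5,"pics/w10.png",p)
plan([.5433,.3747,.12])
```

```text
[] []
[[-177.06718727  228.15181412]
 [ 215.46985786  250.23983973]]
t 19.85 p [0.553  0.1059 0.1617] x [ 0.003  0.001 -1.   ] y [ 1.    -0.02   0.003] F [-1.  -0.2 -0.3] open 62.4
 shift tool mm [  41.9  -15.2 -268.6]
```

View pics/s10.png

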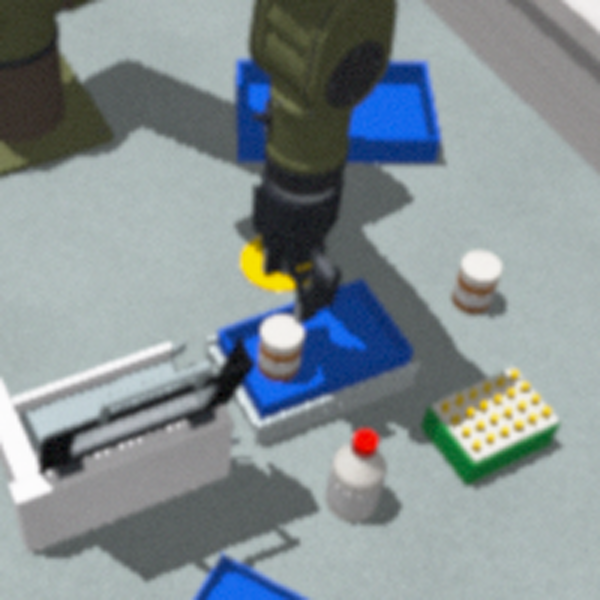

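View pics/w10.png

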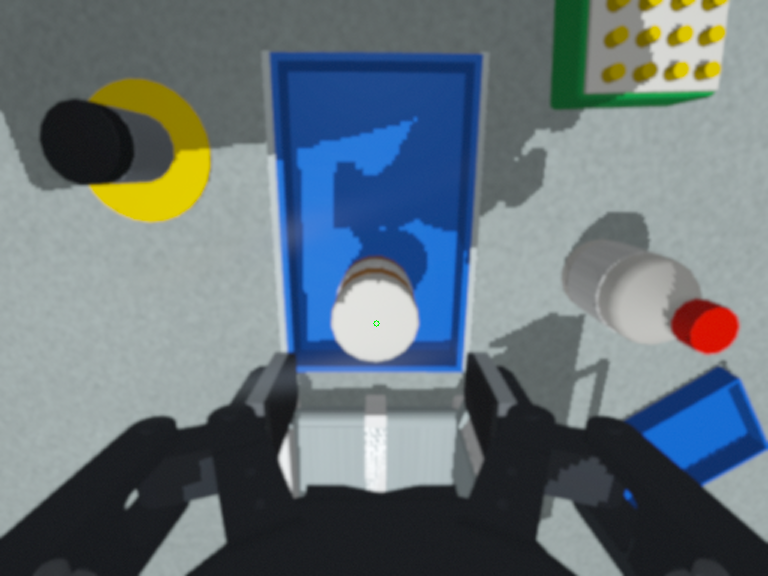

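Request:
move_arm(commands=[[[70,0,-3,-30,0,0,0],[70,0,-3,-44,0,0,0],[70,0,-3,-44,0,0,0],[70,0,-3,-44,0,0,0],[70,0,-3,-36,0,0,0],[70,0,0,0,0,0,0]]])

```text
time: 20.6
ee_pos: [0.5397, 0.3059, 0.1585]
tcp_rot: [-0.503, -0.496, 0.505, -0.496]
wrist_force: [0.2, -0.6, 0.6]
opening: 0.07
```

Run:
```python
from h import *
g=robot.grab_frame("wrist")
print([d for d in robot.look_for(g,"jar1_mid")])
plan([.5433,.3747,.041])
p=proj(g,[[.5433,.3747,.064]]);print(p)
crop(g,0,384,0,512,1.5,"pics/w11.png",p)
```

```text
[]
t 20.7 p [0.5399 0.3034 0.1589] x [-0.002 -0.002 -1.   ] y [ 1.    -0.019 -0.002] F [ 0.1 -1.1 -0.2] open 70.0
 shift tool mm [117.8   2.3 -71.6]
[[119.32591737 257.50547042]]
```

View pics/w11.png

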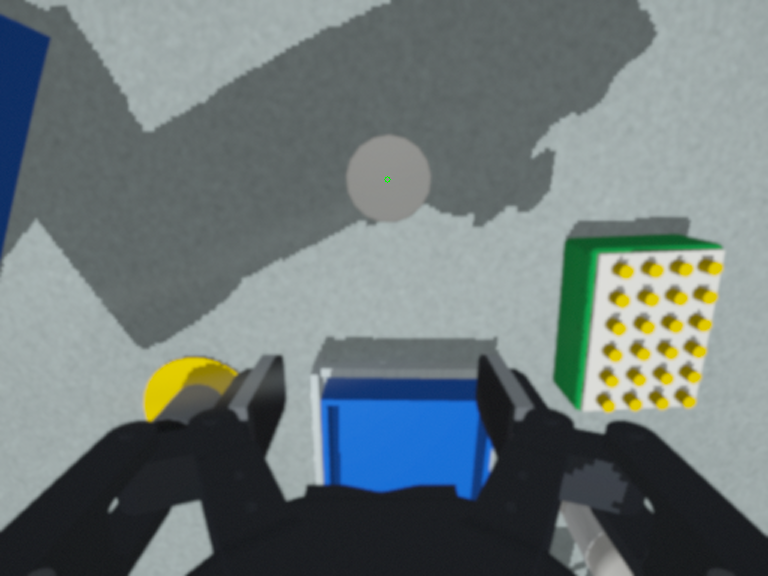

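Request:
move_arm(commands=[[[70,10,2,-24,0,0,0],[70,10,1,-24,0,0,0],[70,10,0,-24,0,0,0],[70,30,0,0,0,0,0],[70,32,0,0,0,0,0],[70,20,0,0,0,0,0],[70,6,0,0,0,0,0],[70,0,0,0,0,0,0],[40,0,0,0,0,0,0],[40,0,0,0,0,0,0],[40,0,0,0,0,0,0],[40,0,0,0,0,0,0]]])

```text
time: 22.2
ee_pos: [0.5461, 0.3766, 0.0438]
tcp_rot: [0.506, 0.495, -0.504, 0.495]
wrist_force: [0.5, -0.2, 6.1]
opening: 0.0451
```

Run:
```python
from h import *
plan([.5541,.193,.13])
```

```text
t 22.2 p [0.5461 0.3766 0.0438] x [ 0.002  0.002 -1.   ] y [ 1.    -0.02   0.002] F [ 0.5 -0.2  6.1] open 45.1
 shift tool mm [-86.5  11.8 183.2]
```

Request:
move_arm(commands=[[[40,-25,0,0,0,0,0],[40,-35,0,0,0,0,0],[40,-30,0,0,0,0,0],[40,0,2,30,0,0,0],[40,0,2,32,0,0,0],[40,0,2,32,0,0,0],[40,0,2,32,0,0,0],[40,0,2,32,0,0,0],[40,0,2,25,0,0,0],[40,0,0,0,0,0,0]]])

```text
time: 23.45
ee_pos: [0.5531, 0.1908, 0.132]
tcp_rot: [-0.505, -0.494, 0.506, -0.494]
wrist_force: [-0.6, 0.9, 0.4]
opening: 0.0453
```

Run:
```python
from h import *
plan([.5541,.193,.080])
f=robot.grab_frame("scene"); crop(f,80,280,200,400,3,"pics/s12.png")
```

```text
t 23.45 p [0.5531 0.1908 0.132 ] x [-0.001 -0.001 -1.   ] y [ 1.    -0.023 -0.001] F [-0.6  0.9  0.4] open 45.3
 shift tool mm [52.   1.  -2.3]
```

View pics/s12.png

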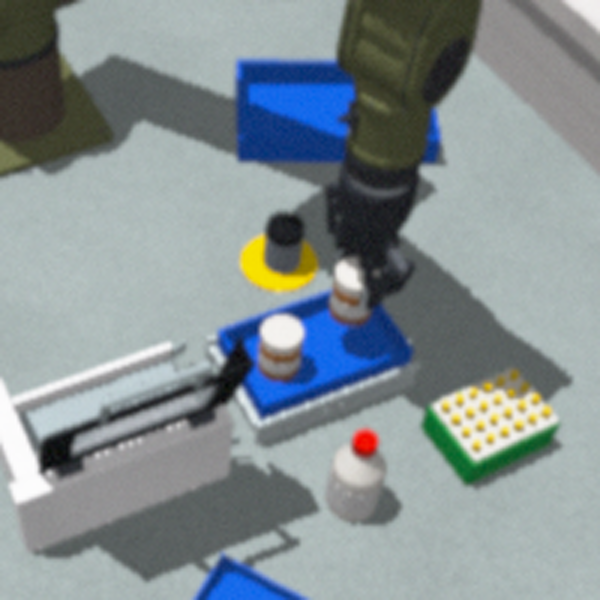

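Request:
move_arm(commands=[[[40,20,1,-2,0,0,0],[40,20,0,0,0,0,0],[40,9,0,0,0,0,0],[40,2,0,0,0,0,0],[40,0,0,0,0,0,0],[62,0,0,0,0,0,0],[62,0,0,0,0,0,0],[62,0,0,0,0,0,0],[62,-30,0,0,0,0,0],[62,-50,0,0,0,0,0],[62,-40,0,0,0,0,0],[62,0,0,0,0,0,0]]])

```text
time: 25.0
ee_pos: [0.5572, 0.1955, 0.2056]
tcp_rot: [0.508, 0.494, -0.502, 0.496]
wrist_force: [0.4, 1.3, -0.6]
opening: 0.0618
```

Run:
```python
from h import *
s,r=st()
fs=robot.grab_frame("scene");g=robot.grab_frame("wrist")
crop(fs,80,280,200,400,3,"pics/s13.png")
crop(g,0,384,0,512,1.5,"pics/w13.png",proj(g,[[.5541,.193,.099],[.5523,.103,.099],[.499,.243,.061],[.611,.238,.061]]))
```

```text
t 25.0 p [0.5572 0.1955 0.2056] x [ 0.008  0.003 -1.   ] y [ 1.    -0.02   0.008] F [ 0.4  1.3 -0.6] open 61.8
```

View pics/s13.png

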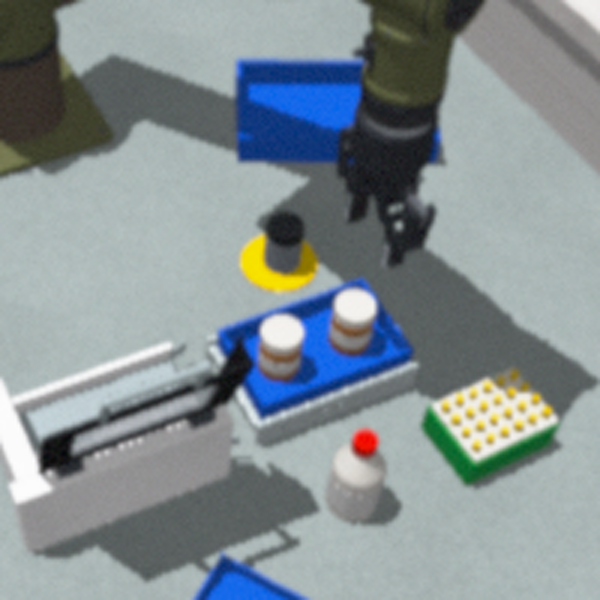

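View pics/w13.png

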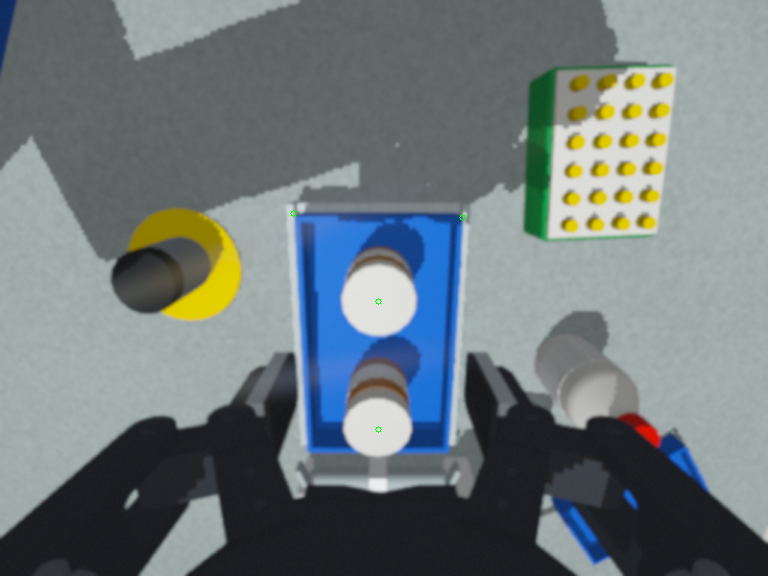

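Request:
move_arm(commands=[[[62,0,-1,-30,0,0,0],[62,0,0,-45,0,0,0],[62,0,0,-30,0,0,0],[62,40,0,0,0,0,0],[62,40,0,0,0,0,0],[62,35,0,0,0,0,0],[62,30,0,0,0,0,0],[62,0,0,0,0,0,0]]])

```text
time: 26.1
ee_pos: [0.5522, 0.2977, 0.0521]
tcp_rot: [-0.502, -0.496, 0.508, -0.494]
wrist_force: [-0.6, 0.2, -0.2]
opening: 0.0619
```

Run:
```python
from h import *
plan([.5555,.270,.054],[1,-.02,0])
f=robot.grab_frame("scene"); crop(f,80,280,200,400,3,"pics/s14.png")
g=robot.grab_frame("top"); crop(g,100,240,100,350,3,"pics/t14.png")
```

```text
t 26.1 p [0.5522 0.2977 0.0521] x [-0.008 -0.004 -1.   ] y [ 1.    -0.02  -0.008] F [-0.6  0.2 -0.2] open 61.9
 shift tool mm [-1.8  3.9 27.6]
 turn deg [0.  0.3 0.5]  shift in final tool axes [-1.9  3.9 27.6]
```

View pics/s14.png

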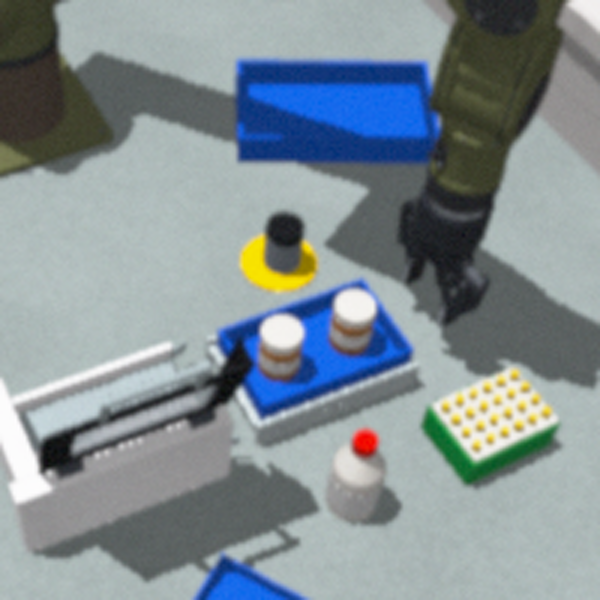

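View pics/t14.png

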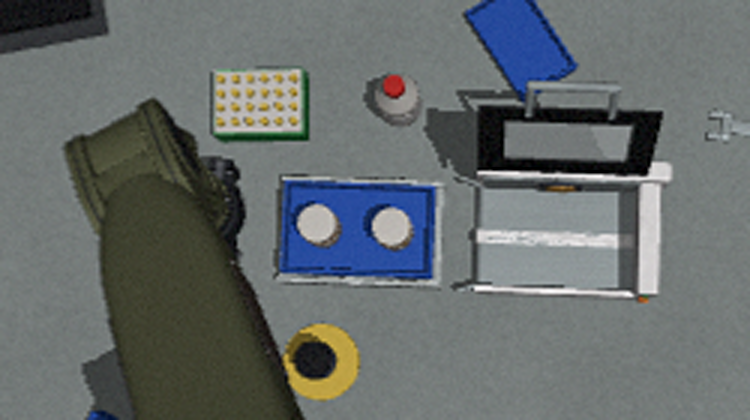

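Request:
move_arm(commands=[[[62,-1,2,10,0,0,0],[62,-1,1.5,12,0,0,0],[62,0,0,10,0,0,0],[62,0,0,8,0,0,0],[62,0,0,8,0,0,0],[62,0,0,0,0,0,0]]])

```text
time: 26.95
ee_pos: [0.5582, 0.2509, 0.0584]
tcp_rot: [-0.505, -0.495, 0.505, -0.495]
wrist_force: [0.2, 0.0, -0.4]
opening: 0.0619
```

Run:
```python
from h import *
plan([.5555,.250,.054],[1,-.02,0])
g=robot.grab_frame("wrist"); crop(g,0,384,0,512,1.5,"pics/w15.png")
f=robot.grab_frame("scene"); crop(f,150,250,260,380,5,"pics/s15.png")
```

```text
t 26.95 p [0.5582 0.2509 0.0584] x [-0. -0. -1.] y [ 1.    -0.021 -0.   ] F [ 0.2  0.  -0.4] open 61.9
 shift tool mm [ 4.4 -2.7  1. ]
 turn deg [-0.  0.  0.]  shift in final tool axes [ 4.4 -2.7  1. ]
```

View pics/w15.png

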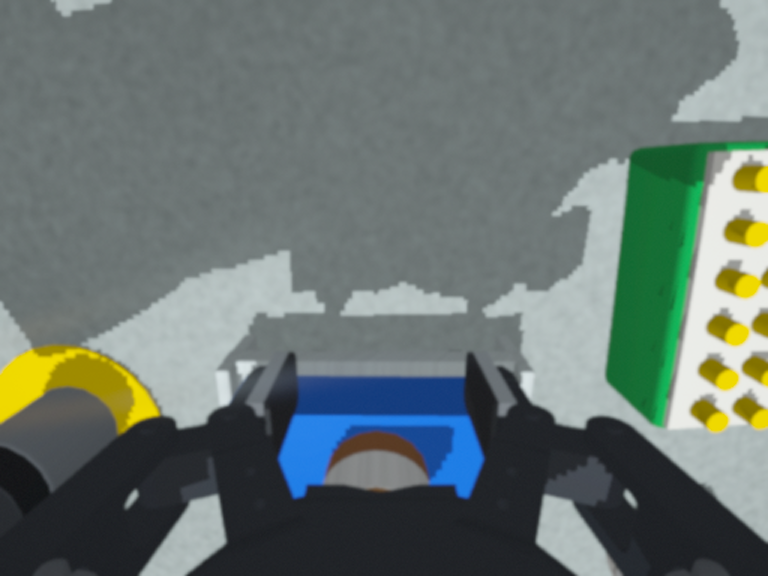

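View pics/s15.png

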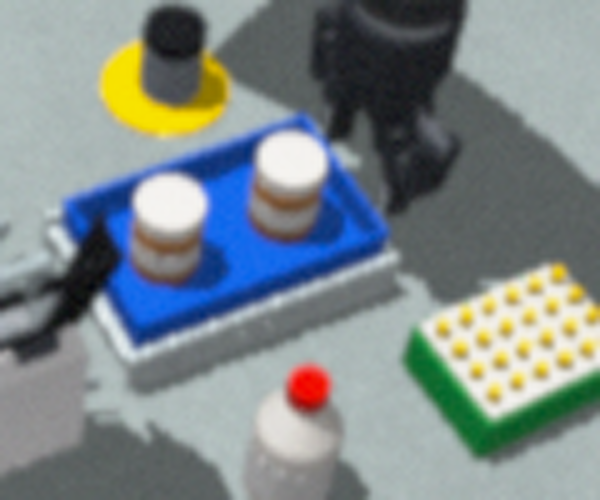

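Request:
move_arm(commands=[[[62,0,-2,-8,0,0,0],[62,6,0,0,0,0,0],[62,0,0,4,0,0,0],[62,0,0,5,0,0,0],[62,0,0,5,0,0,0],[62,0,0,5,0,0,0],[62,0,0,0,0,0,0]]])

```text
time: 27.92
ee_pos: [0.5562, 0.2399, 0.0525]
tcp_rot: [-0.505, -0.495, 0.505, -0.495]
wrist_force: [0.2, 0.9, -0.4]
opening: 0.062
```

Run:
```python
from h import *
plan([.5555,.250,.053],[1,-.02,0])
f=robot.grab_frame("scene"); crop(f,150,250,260,380,5,"pics/s16.png")
```

```text
t 27.93 p [0.5562 0.2399 0.0525] x [ 0.    -0.001 -1.   ] y [ 1.    -0.021  0.   ] F [ 0.2  0.9 -0.4] open 62.0
 shift tool mm [ -0.5  -0.9 -10.1]
 turn deg [-0.  0. -0.]  shift in final tool axes [ -0.5  -0.9 -10.1]
```

View pics/s16.png

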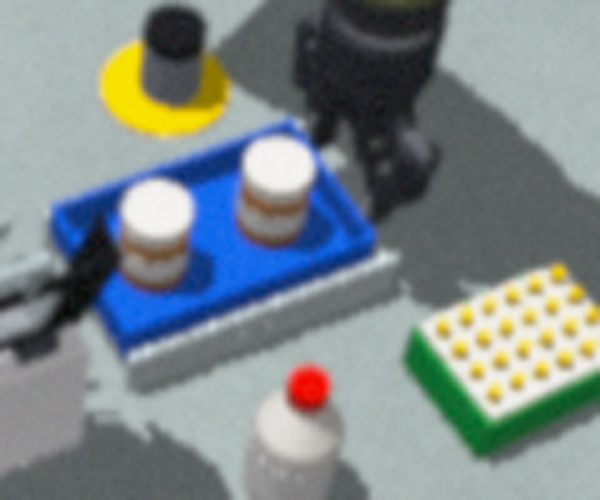

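Request:
move_arm(commands=[[[62,0,0,6,0,0,0],[62,0,0,8,0,0,0],[62,0,0,8,0,0,0],[62,0,0,8,0,0,0],[62,0,0,8,0,0,0],[62,0,0,8,0,0,0],[62,0,0,8,0,0,0],[62,0,0,8,0,0,0],[62,0,0,8,0,0,0],[62,0,0,6,0,0,0]]])

```text
time: 29.22
ee_pos: [0.5547, 0.1643, 0.0526]
tcp_rot: [0.505, 0.495, -0.505, 0.495]
wrist_force: [0.1, 4.7, 2.2]
opening: 0.0619
```

Run:
```python
from h import *
plan([.551,.002,.053],[1,-.02,0])
f=robot.grab_frame("scene"); crop(f,130,250,200,360,4.5,"pics/s17.png")
```

```text
t 29.23 p [0.5547 0.1643 0.0526] x [ 0.  0. -1.] y [ 1.   -0.02  0.  ] F [0.1 4.7 2.2] open 61.9
 shift tool mm [ -0.5  -0.5 162.4]
 turn deg [ 0. -0. -0.]  shift in final tool axes [ -0.4  -0.5 162.4]
```

View pics/s17.png

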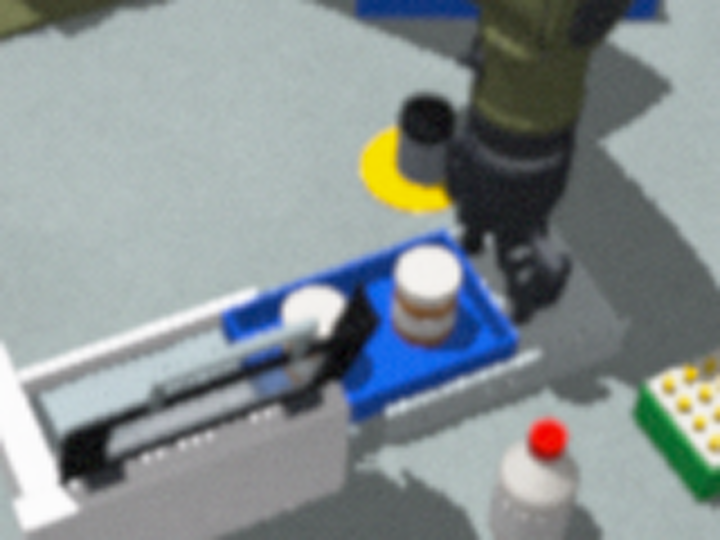

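Request:
move_arm(commands=[[[62,0,0,6,0,0,0],[62,0,0,8,0,0,0],[62,0,0,8,0,0,0],[62,0,0,8,0,0,0],[62,0,0,8,0,0,0],[62,0,0,8,0,0,0],[62,0,0,8,0,0,0],[62,0,0,8,0,0,0],[62,0,0,8,0,0,0],[62,0,0,8,0,0,0],[62,0,0,6,0,0,0]]])

```text
time: 30.65
ee_pos: [0.553, 0.0809, 0.0527]
tcp_rot: [0.505, 0.495, -0.505, 0.495]
wrist_force: [0.1, 5.6, 3.1]
opening: 0.062
```

Run:
```python
from h import *
plan([.551,.002,.053],[1,-.02,0])
f=robot.grab_frame("scene"); crop(f,130,250,200,360,4.5,"pics/s18.png")
```

```text
t 30.65 p [0.553  0.0809 0.0527] x [ 0.     0.001 -1.   ] y [ 1.   -0.02  0.  ] F [0.1 5.6 3.1] open 62.0
 shift tool mm [-0.4 -0.4 78.9]
 turn deg [ 0.  -0.1 -0. ]  shift in final tool axes [-0.3 -0.4 78.9]
```

View pics/s18.png

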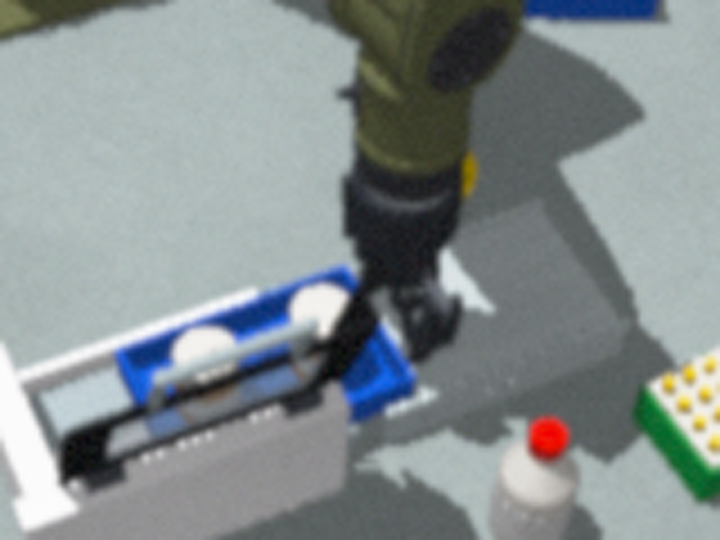

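Request:
move_arm(commands=[[[62,0,0,6,0,0,0],[62,0,0,8,0,0,0],[62,0,0,8,0,0,0],[62,0,0,8,0,0,0],[62,0,0,8,0,0,0],[62,0,0,8,0,0,0],[62,0,0,8,0,0,0],[62,0,0,6,0,0,0]]])

```text
time: 31.7
ee_pos: [0.5513, 0.0209, 0.0524]
tcp_rot: [0.505, 0.496, -0.505, 0.495]
wrist_force: [0.0, 4.8, 3.0]
opening: 0.0619
```

Run:
```python
from h import *
plan([.551,.002,.053],[1,-.02,0])
f=robot.grab_frame("scene"); crop(f,130,250,200,360,4.5,"pics/s19.png")
g=robot.grab_frame("top"); crop(g,130,225,180,340,5,"pics/t19.png")
```

```text
t 31.7 p [0.5513 0.0209 0.0524] x [-0.001  0.001 -1.   ] y [ 1.    -0.02  -0.001] F [0.  4.8 3. ] open 61.9
 shift tool mm [-0.6  0.1 18.9]
 turn deg [ 0.  -0.1  0. ]  shift in final tool axes [-0.6  0.1 18.9]
```

View pics/s19.png

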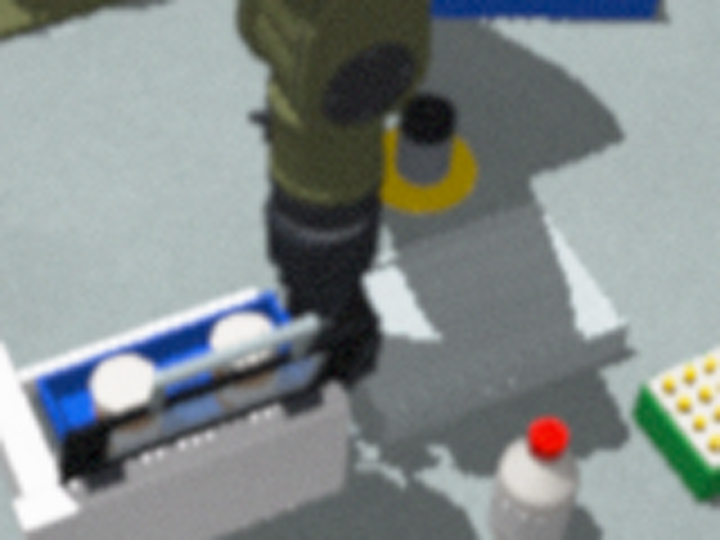

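View pics/t19.png

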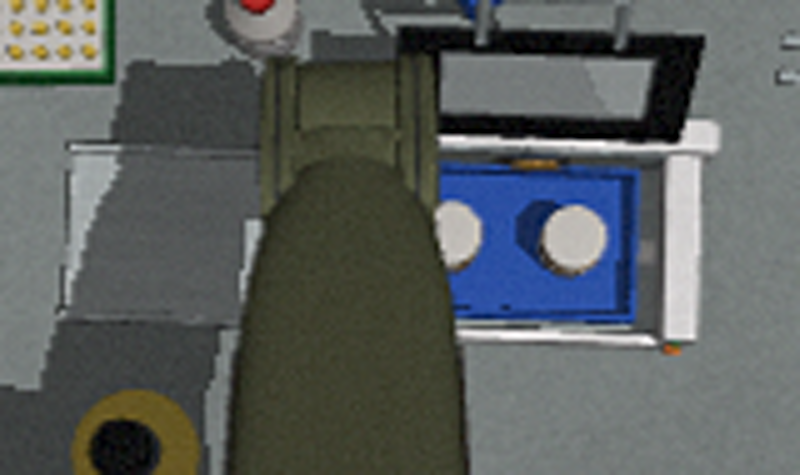

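Request:
move_arm(commands=[[[62,0,0,4,0,0,0],[62,0,0,4,0,0,0],[62,0,0,3,0,0,0],[62,0,0,3,0,0,0],[62,0,0,2,0,0,0]]])

```text
time: 32.42
ee_pos: [0.551, 0.0152, 0.0526]
tcp_rot: [0.507, 0.504, -0.497, 0.492]
wrist_force: [0.2, 37.1, 4.3]
opening: 0.0618
```

Run:
```python
from h import *
plan([.551,.002,.053],[1,-.02,0])
```

```text
t 32.42 p [0.551  0.0152 0.0526] x [-0.001  0.022 -1.   ] y [ 1.    -0.008 -0.001] F [ 0.2 37.1  4.3] open 61.8
 shift tool mm [-0.7  0.1 13.2]
 turn deg [ 0.7 -1.2  0.1]  shift in final tool axes [-0.4  0.2 13.2]
```

Request:
move_arm(commands=[[[62,0,0,-8,0,0,0],[62,0,0,-8,0,0,0],[62,0,0,0,0,0,0]]])

```text
time: 32.8
ee_pos: [0.551, 0.0202, 0.0519]
tcp_rot: [-0.504, -0.495, 0.506, -0.495]
wrist_force: [-0.3, -0.5, 0.1]
opening: 0.0618
```

Run:
```python
from h import *
st()
f=robot.grab_frame("scene"); crop(f,150,270,190,310,5,"pics/s20.png")
g=robot.grab_frame("top"); crop(g,130,225,180,340,5,"pics/t20.png")
```

```text
t 32.8 p [0.551  0.0202 0.0519] x [-0.001 -0.002 -1.   ] y [ 1.    -0.02  -0.001] F [-0.3 -0.5  0.1] open 61.8
```

View pics/s20.png

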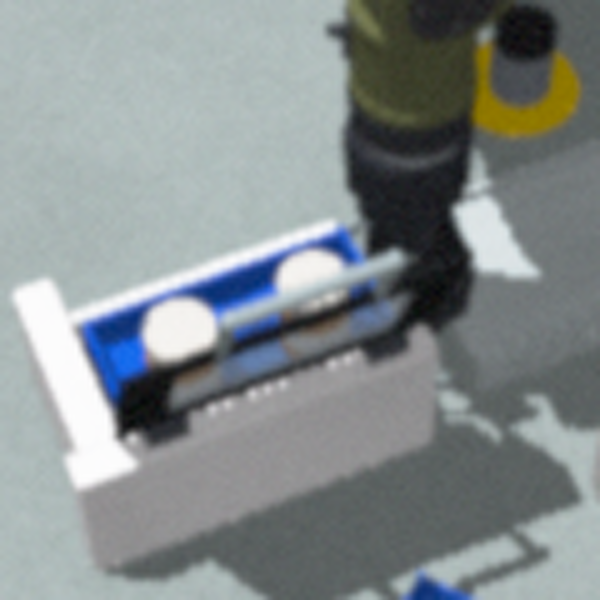

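View pics/t20.png

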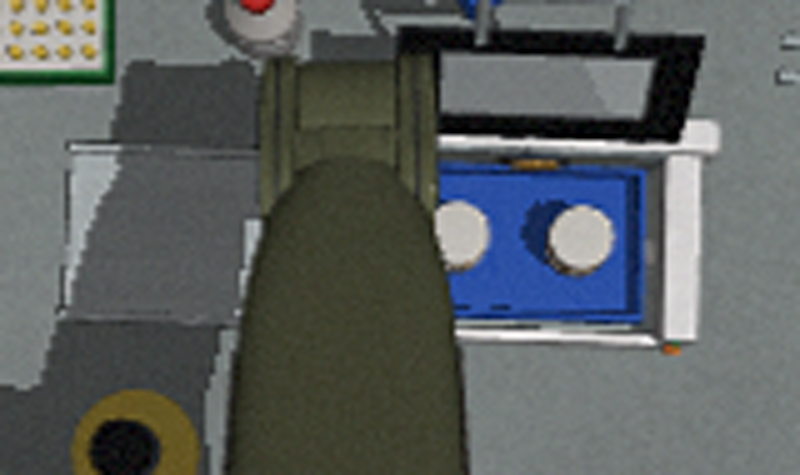

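Run:
```python
from h import *
g=robot.grab_frame("top")
T=lambda x,y:cp(x,y,5,130,180)
print("wall top inner",onz(g,T(665,235),.095))
print("tray lead edge",onz(g,T(642,245),.061))
print("jar lead",onz(g,T(581,240),.099), "jar trail edge")
st()
f=robot.grab_frame("scene")
S=lambda x,y:cp(x,y,5,150,190)
print("scene: tray corner -x-y",onz(f,S(82,325),.061), "wall top corner",onz(f,S(28,298),.095), onz(f,S(48,280),.095))
# front wall end corner / orange light
```

```text
wall top inner [ 0.54944617 -0.19017176  0.095     ]
tray lead edge [ 0.54604019 -0.17728362  0.061     ]
jar lead [ 0.54467963 -0.13012255  0.099     ] jar trail edge
t 32.95 p [0.5514 0.0198 0.0522] x [-0.001 -0.001 -1.   ] y [ 1.    -0.021 -0.001] F [ 0.5 -0.4  0.2] open 62.1
scene: tray corner -x-y [ 0.49591118 -0.17888041  0.061     ] wall top corner [ 0.48583491 -0.20693743  0.095     ] [ 0.47824409 -0.19099919  0.095     ]
```

The push stopped 12 mm short of home (tray lead edge at y −0.178, stop at −0.190). The open gripper's knuckles are probably meeting the end of the chamber's back wall. I'll back off, close the fingers, centre on the tray, and push the last stretch with the narrow gripper.

Request:
move_arm(commands=[[[30,0,0,-10,0,0,0],[0,0,-4,0,0,0,0],[0,0,0,0,0,0,0],[0,0,0,0,0,0,0],[0,0,0,5,0,0,0],[0,0,0,5,0,0,0],[0,0,0,4,0,0,0],[0,0,0,3,0,0,0]]])

```text
time: 34.0
ee_pos: [0.5476, 0.0144, 0.0524]
tcp_rot: [0.506, 0.496, -0.504, 0.494]
wrist_force: [1.0, 4.4, 0.4]
opening: 0.0001
```

Run:
```python
from h import *
plan([.547,.004,.053],[1,-.02,0])
```

```text
t 34.0 p [0.5476 0.0144 0.0524] x [ 0.     0.003 -1.   ] y [ 1.   -0.02 -0.  ] F [1.  4.4 0.4] open 0.1
 shift tool mm [-0.6 -0.4 10.4]
 turn deg [ 0.  -0.2  0. ]  shift in final tool axes [-0.6 -0.4 10.4]
```

Contact is at about 4 N of friction only, so I continue gently.

Request:
move_arm(commands=[[[0,0,0,3,0,0,0],[0,0,0,3,0,0,0],[0,0,0,2,0,0,0]]])

```text
time: 34.38
ee_pos: [0.5474, 0.0059, 0.0524]
tcp_rot: [0.505, 0.495, -0.505, 0.495]
wrist_force: [0.8, 3.3, -0.1]
opening: -0.0001
```

Run:
```python
from h import *
st()
g=robot.grab_frame("top"); crop(g,130,225,180,340,5,"pics/t21.png")
```

```text
t 34.38 p [0.5474 0.0059 0.0524] x [-0.     0.001 -1.   ] y [ 1.   -0.02 -0.  ] F [ 0.8  3.3 -0.1] open -0.1
```

View pics/t21.png

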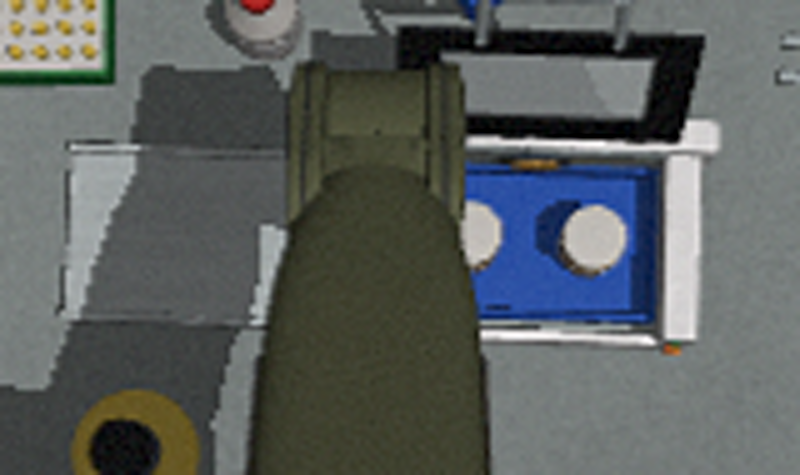

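Request:
move_arm(commands=[[[0,0,0,1.5,0,0,0],[0,0,0,1.5,0,0,0],[0,0,0,1,0,0,0]]])

```text
time: 34.8
ee_pos: [0.5486, 0.0046, 0.0525]
tcp_rot: [0.507, 0.497, -0.502, 0.494]
wrist_force: [3.1, 12.6, -1.8]
opening: 0.0002
```

Run:
```python
from h import *
st()
g=robot.grab_frame("top"); crop(g,130,225,180,340,5,"pics/t22.png")
f=robot.grab_frame("scene"); crop(f,100,270,170,330,4,"pics/s22.png")
```

```text
t 34.8 p [0.5486 0.0046 0.0525] x [ 0.002  0.007 -1.   ] y [ 1.    -0.018  0.002] F [ 3.1 12.6 -1.8] open 0.2
```

View pics/s22.png

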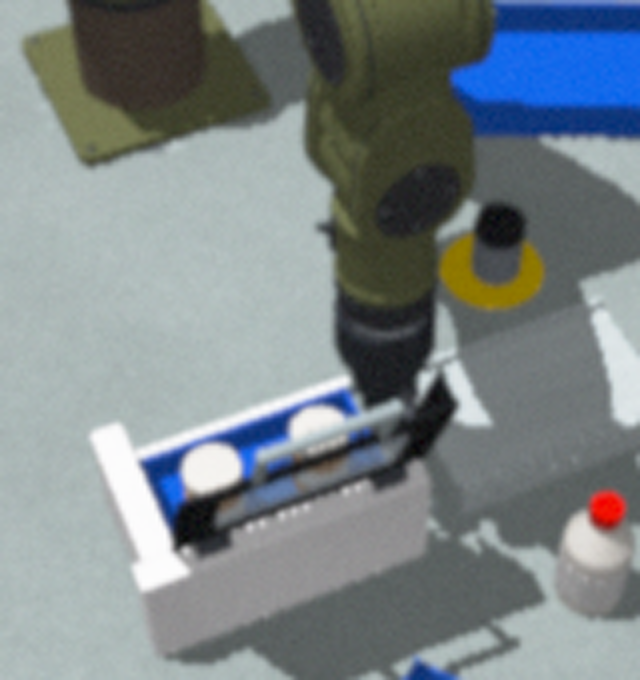

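Request:
move_arm(commands=[[[0,0,0,1,0,0,0],[0,0,0,0,0,0,0],[0,0,0,-15,0,0,0],[0,0,0,-40,0,0,0],[0,0,0,-50,0,0,0],[20,-40,0,-40,0,0,0],[30,-60,0,0,0,0,0],[30,-60,0,0,0,0,0],[30,-60,0,0,0,0,0]]])

```text
time: 36.02
ee_pos: [0.5499, 0.145, 0.2743]
tcp_rot: [-0.504, -0.494, 0.506, -0.496]
wrist_force: [1.1, -0.2, -0.9]
opening: 0.0301
```

Run:
```python
from h import *
st()
g=robot.grab_frame("top"); crop(g,130,225,180,340,5,"pics/t23.png")
f=robot.grab_frame("scene"); crop(f,100,270,170,330,4,"pics/s23.png")
w=robot.grab_frame("wrist"); crop(w,0,384,0,512,1.5,"pics/w23.png")
```

```text
t 36.02 p [0.5499 0.145  0.2743] x [ 0.001 -0.003 -1.   ] y [ 1.    -0.02   0.001] F [ 1.1 -0.2 -0.9] open 30.1
```

View pics/t23.png

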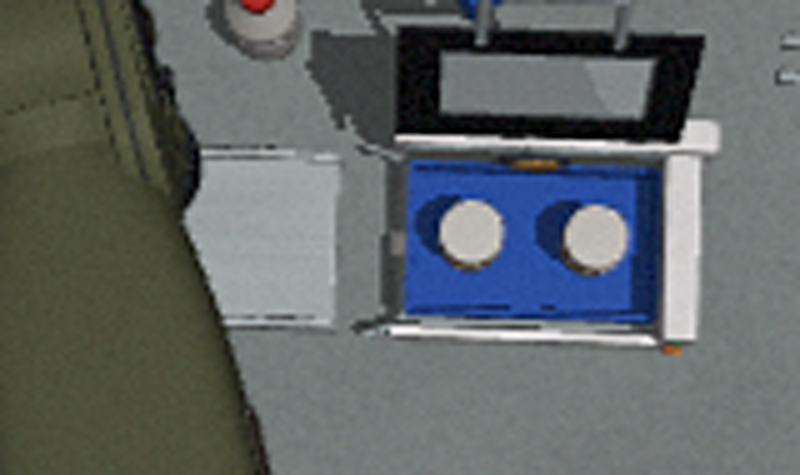

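View pics/s23.png

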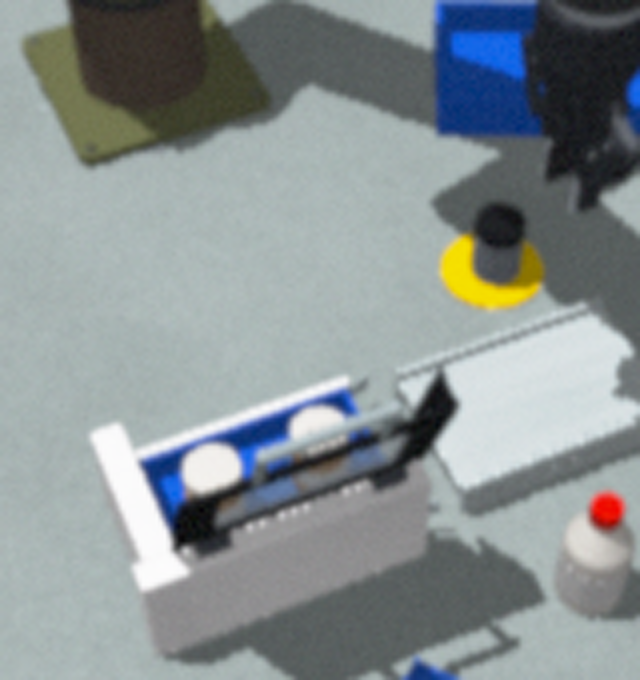

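Run:
```python
from h import *
g=robot.grab_frame("top")
T=lambda x,y:cp(x,y,5,130,180)
for n,p,z in [("trail",T(404,235),.06),("lead",T(661,240),.06),("-x edge",T(530,317),.06),("+x edge",T(530,164),.06),("wall in",T(665,240),.095),("deck end",T(383,240),.03),("handle A",None,0)]:
    if p: print(n,onz(g,p,z).round(4))
crop(g,95,165,240,340,7,"pics/t24.png")
f=robot.grab_frame("scene"); crop(f,180,250,200,290,8,"pics/s24.png")
```

```text
trail [ 0.5514 -0.004   0.06  ]
lead [ 0.55   -0.1912  0.06  ]
-x edge [ 0.4926 -0.0963  0.06  ]
+x edge [ 0.6048 -0.0954  0.06  ]
wall in [ 0.5459 -0.1902  0.095 ]
deck end [0.5511 0.0119 0.03  ]
```

View pics/t24.png

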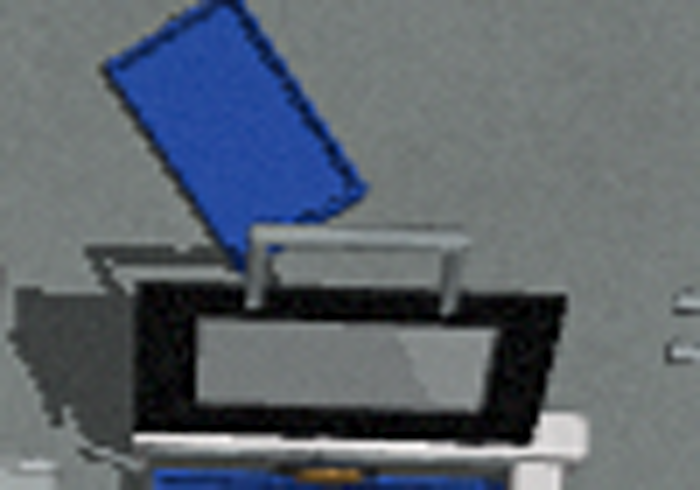

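View pics/s24.png

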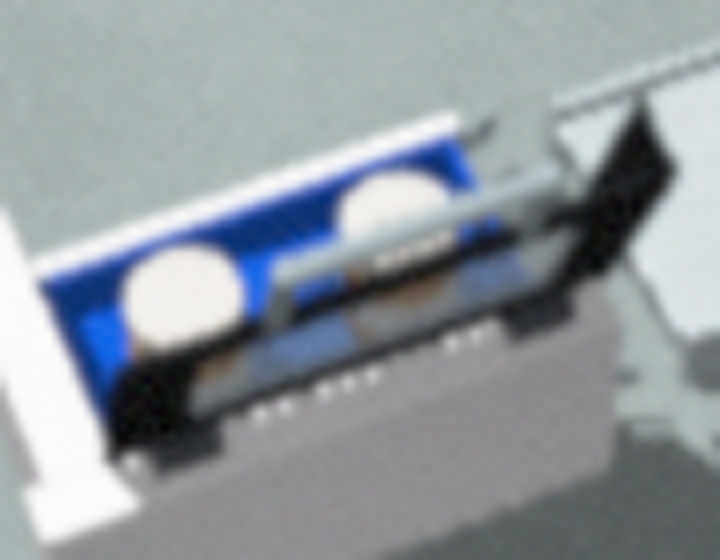

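Run:
```python
from h import *
g=robot.grab_frame("top");f=robot.grab_frame("scene")
T=lambda x,y:cp(x,y,7,95,240);S=lambda x,y:cp(x,y,8,180,200)
a=tri([(g,T(258,233)),(f,S(550,183))]);b=tri([(g,T(465,240)),(f,S(288,268))])
print(a,b)
print(onz(g,T(362,237),.285))
plan([.677,-.102,.34],[1,-.02,0])
```

```text
(array([ 0.67987119, -0.05546349,  0.28203504]), np.float64(0.0006024446633463221)) (array([ 0.6771411 , -0.14612161,  0.28775321]), np.float64(0.0015000026841668903))
[ 0.67811149 -0.10155135  0.285     ]
t 36.38 p [0.5492 0.1451 0.2706] x [-0.003 -0.002 -1.   ] y [ 1.    -0.02  -0.003] F [ 0.7  0.2 -0.6] open 30.2
 shift tool mm [-69.4 132.5 244.6]
 turn deg [-0.   0.1  0.2]  shift in final tool axes [-69.4 132.7 244.5]
```

Request:
move_arm(commands=[[[36,-35,0,0,0,0,0],[36,-38,0,0,0,0,0],[36,0,15,31,0,0,0],[36,0,16,31,0,0,0],[36,0,17,31,0,0,0],[36,0,17,31,0,0,0],[36,0,17,31,0,0,0],[36,0,17,31,0,0,0],[36,0,17,31,0,0,0],[36,0,16,29,0,0,0],[36,0,0,0,0,0,0]]])

```text
time: 37.75
ee_pos: [0.6775, -0.1052, 0.3419]
tcp_rot: [-0.504, -0.495, 0.507, -0.493]
wrist_force: [-0.0, 0.4, -0.3]
opening: 0.036
```

Run:
```python
from h import *
plan([.678,-.1012,.279],[1,-.02,0])
w=robot.grab_frame("wrist"); p=proj(w,[[.6799,-.0555,.285],[.6771,-.146,.285]]);print(p);crop(w,0,384,0,512,1.5,"pics/w25.png",p)
```

```text
t 37.75 p [ 0.6775 -0.1052  0.3419] x [-0.005 -0.    -1.   ] y [ 1.    -0.023 -0.005] F [-0.   0.4 -0.3] open 36.0
 shift tool mm [62.9  0.7 -4. ]
 turn deg [-0.2  0.   0.3]  shift in final tool axes [62.9  0.5 -4. ]
[[148.96313803 256.55210161]
 [265.59360577 255.30967464]]
```

View pics/w25.png

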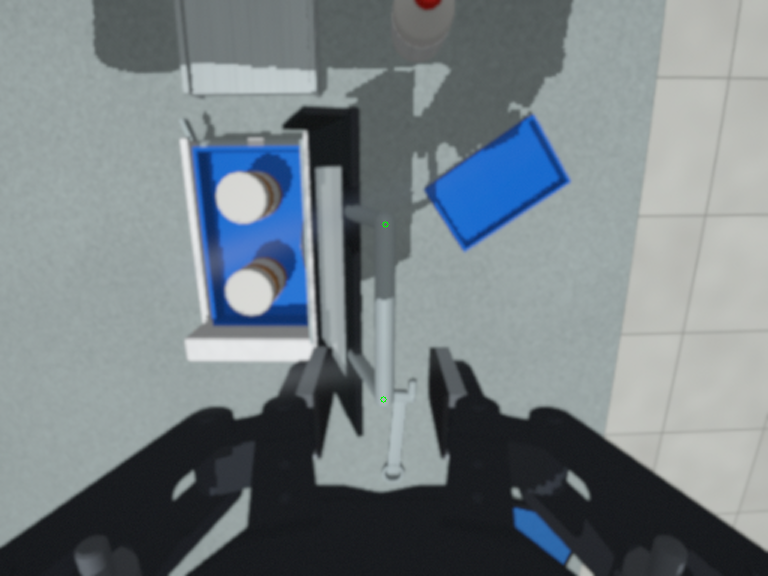

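Request:
move_arm(commands=[[[32,20,0.5,-4,0,0,0],[32,20,0,0,0,0,0],[32,15,0,0,0,0,0],[32,7,0,0,0,0,0],[32,0,0,0,0,0,0],[3,0,0,0,0,0,0],[3,0,0,0,0,0,0],[3,0,0,0,0,0,0],[3,0,0,0,0,0,0]]], force=40)

```text
time: 38.92
ee_pos: [0.6785, -0.0987, 0.2842]
tcp_rot: [0.506, 0.495, -0.504, 0.495]
wrist_force: [0.5, 0.7, 2.9]
opening: 0.0085
```

Run:
```python
from h import *
s,r=st()
f=robot.grab_frame("scene"); crop(f,130,270,170,330,4,"pics/s26.png")
t=np.linspace(1.92,0.0,21)
for a,b in zip(t,t[1:]): print(round(b,2),round(-180*(np.sin(b)-np.sin(a)),1),round(180*(np.cos(a)-np.cos(b)),1))
```

```text
t 38.92 p [ 0.6785 -0.0987  0.2842] x [ 0.002  0.    -1.   ] y [ 1.    -0.02   0.002] F [0.5 0.7 2.9] open 8.5
1.82 -5.1 -16.5
1.73 -3.5 -16.9
1.63 -1.9 -17.2
1.54 -0.2 -17.3
1.44 1.4 -17.2
1.34 3.1 -17.0
1.25 4.7 -16.6
1.15 6.3 -16.1
1.06 7.8 -15.4
0.96 9.2 -14.6
0.86 10.6 -13.7
0.77 11.8 -12.6
0.67 13.0 -11.4
0.58 14.0 -10.1
0.48 14.9 -8.7
0.38 15.7 -7.2
0.29 16.3 -5.7
0.19 16.8 -4.1
0.1 17.1 -2.5
0.0 17.3 -0.8
```

View pics/s26.png

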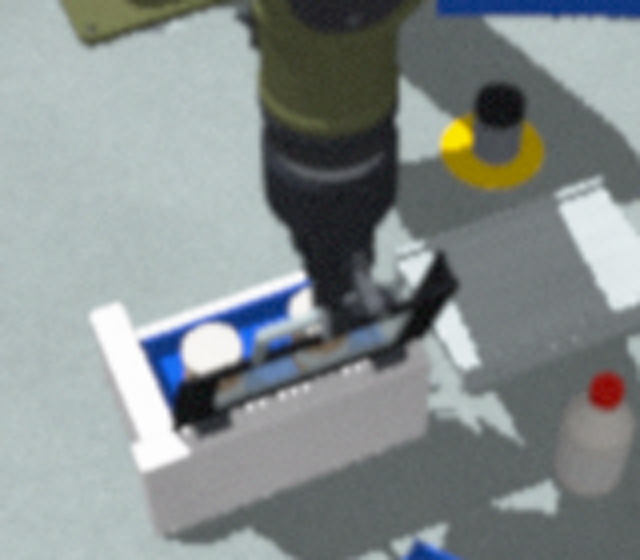

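Request:
move_arm(commands=[[[3,-5.1,-16.5,0,0,0,0],[3,-3.5,-16.9,0,0,0,0],[3,-1.9,-17.2,0,0,0,0],[3,-0.2,-17.3,0,0,0,0],[3,1.4,-17.2,0,0,0,0],[3,3.1,-17.0,0,0,0,0],[3,4.7,-16.6,0,0,0,0],[3,6.3,-16.1,0,0,0,0],[3,7.8,-15.4,0,0,0,0],[3,9.2,-14.6,0,0,0,0]]])

```text
time: 40.22
ee_pos: [0.5126, -0.0951, 0.2617]
tcp_rot: [0.505, 0.495, -0.504, 0.495]
wrist_force: [3.2, 2.2, -2.0]
opening: 0.0085
```

Run:
```python
from h import *
s,r=st()
f=robot.grab_frame("scene"); crop(f,130,270,170,330,4,"pics/s27.png")
```

```text
t 40.23 p [ 0.5126 -0.0951  0.2617] x [ 0.001  0.001 -1.   ] y [ 1.    -0.02   0.001] F [ 3.2  2.2 -2. ] open 8.5
```

View pics/s27.png

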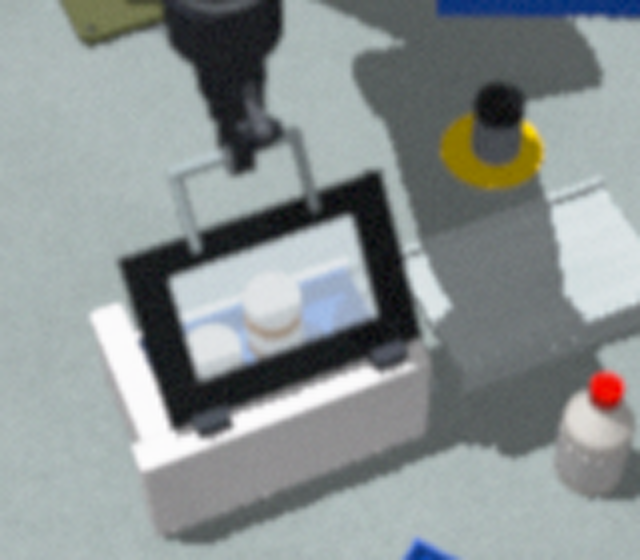

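Request:
move_arm(commands=[[[3,10.6,-13.7,0,0,0,0],[3,11.8,-12.6,0,0,0,0],[3,13.0,-11.4,0,0,0,0],[3,14.0,-10.1,0,0,0,0],[3,14.9,-8.7,0,0,0,0],[3,15.7,-7.2,0,0,0,0],[3,16.3,-5.7,0,0,0,0],[3,16.8,-4.1,0,0,0,0],[3,16,-2.5,0,0,0,0]]])

```text
time: 41.4
ee_pos: [0.4382, -0.0935, 0.1324]
tcp_rot: [0.506, 0.495, -0.504, 0.495]
wrist_force: [1.0, 3.0, -0.4]
opening: 0.008
```

Run:
```python
from h import *
s,r=st()
f=robot.grab_frame("scene"); crop(f,130,270,170,330,4,"pics/s28.png")
```

```text
t 41.4 p [ 0.4382 -0.0935  0.1324] x [ 0.002  0.002 -1.   ] y [ 1.    -0.02   0.002] F [ 1.   3.  -0.4] open 8.0
```

View pics/s28.png

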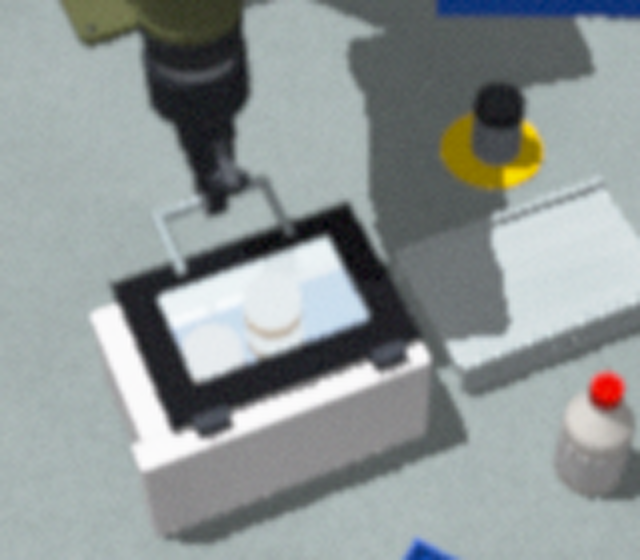

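Request:
move_arm(commands=[[[3,7,-0.5,0,0,0,0],[3,6,-0.2,0,0,0,0],[3,4,0,0,0,0,0],[3,0,0,0,0,0,0]]])

```text
time: 41.95
ee_pos: [0.4376, -0.0937, 0.1176]
tcp_rot: [0.506, 0.495, -0.504, 0.495]
wrist_force: [-1.5, 5.8, 17.0]
opening: 0.0082
```

Run:
```python
from h import *
s,r=st()
```

```text
t 41.95 p [ 0.4376 -0.0937  0.1176] x [ 0.003  0.001 -1.   ] y [ 1.    -0.02   0.003] F [-1.5  5.8 17. ] open 8.2
```

Request:
move_arm(commands=[[[3,-2,0,0,0,0,0],[32,0,0,0,0,0,0],[32,0,0,0,0,0,0],[32,0,0,0,0,0,0],[32,-20,0,0,0,0,0],[32,-40,0,0,0,0,0],[32,-50,-10,0,0,0,0],[32,-20,-50,0,0,0,0],[32,0,-60,0,0,0,0],[32,0,-40,0,0,0,0],[32,0,0,0,0,0,0]]])

```text
time: 43.32
ee_pos: [0.2733, -0.0905, 0.2472]
tcp_rot: [-0.505, -0.495, 0.506, -0.494]
wrist_force: [1.3, -0.2, 0.3]
opening: 0.0322
```

Run:
```python
from h import *
st()
g=robot.grab_frame("top"); crop(g,110,230,140,340,4,"pics/t29.png")
f=robot.grab_frame("scene"); crop(f,80,270,170,380,3.5,"pics/s29.png")
T=lambda x,y:cp(x,y,4,110,140)
```

```text
t 43.33 p [ 0.2733 -0.0905  0.2472] x [-0.002 -0.    -1.   ] y [ 1.    -0.021 -0.002] F [ 1.3 -0.2  0.3] open 32.2
```

View pics/t29.png

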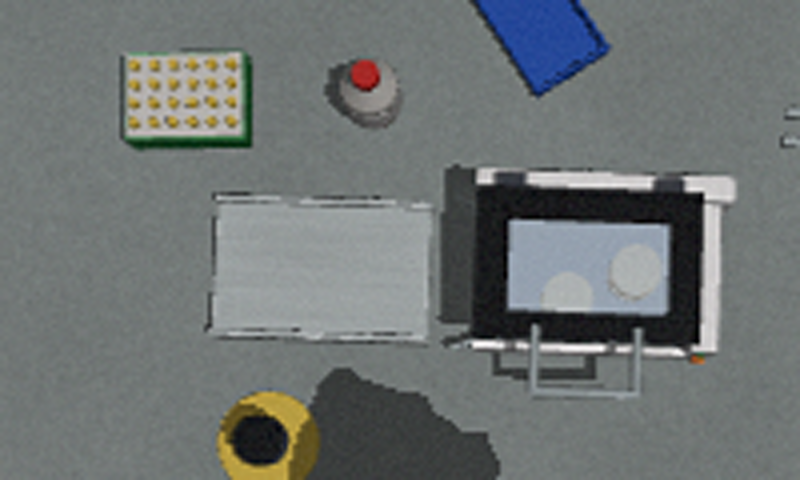

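View pics/s29.png

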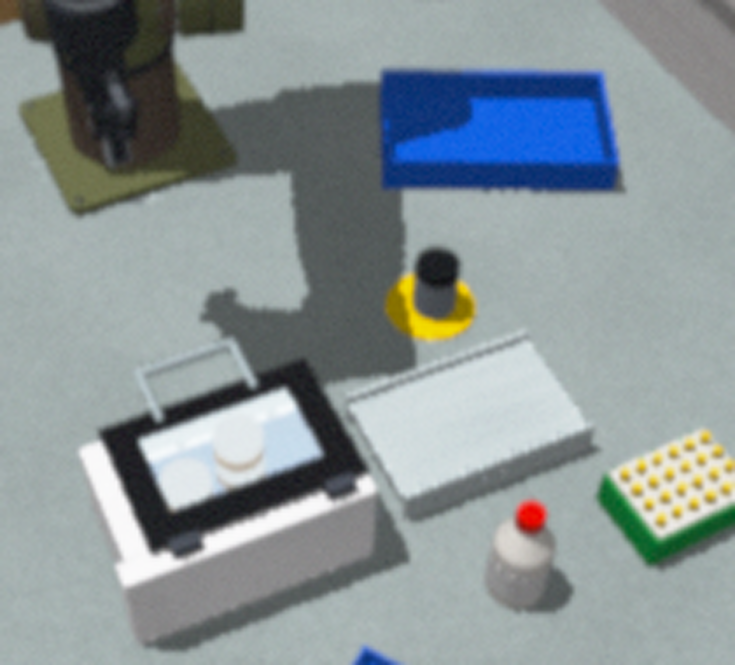

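Run:
```python
from h import *
g=robot.grab_frame("top");f=robot.grab_frame("scene")
crop(g,150,205,250,330,10,"pics/t30.png");crop(f,180,240,190,280,8,"pics/s30.png")
print(robot.look_for(g,"jar1_mid"),robot.look_for(f,"jar1_mid"),robot.look_for(f,"spent_mid"))
T=lambda x,y:cp(x,y,4,110,140);S=lambda x,y:cp(x,y,3.5,80,170)
print("handle",tri([(g,T(534,392)),(f,S(235,344))]),tri([(g,T(638,396)),(f,S(142,372))]))
```

```text
[] [] [{'at': [159.6, 294.7], 'confidence': 0.65}]
handle (array([ 0.43757199, -0.04772164,  0.11142219]), np.float64(0.002953060889018189)) (array([ 0.4348419 , -0.13837996,  0.11566298]), np.float64(0.002855840260427784))
```

View pics/t30.png

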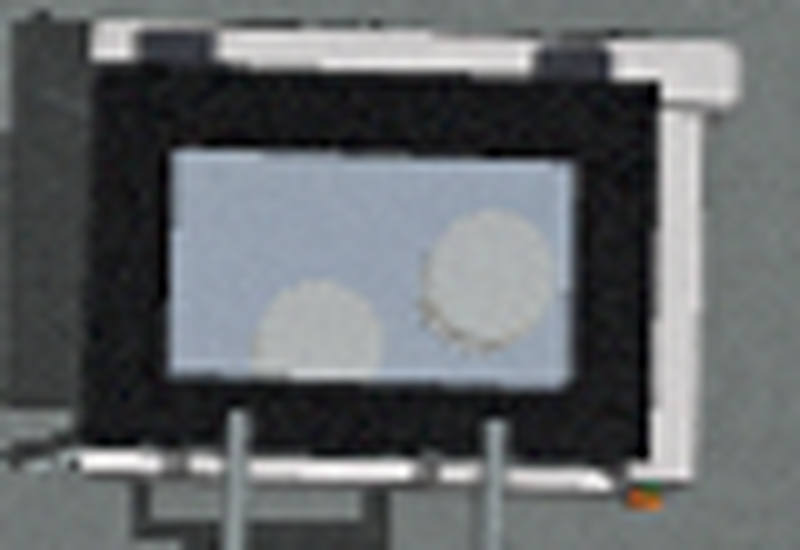

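View pics/s30.png

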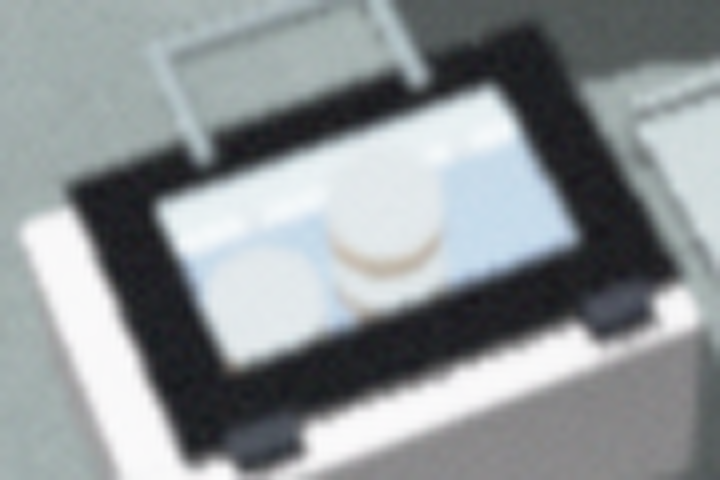

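Run:
```python
from h import *
g=robot.grab_frame("top");f=robot.grab_frame("scene")
T=lambda x,y:cp(x,y,10,150,250);S=lambda x,y:cp(x,y,8,180,190)
c=np.array([.5487,-.0976]);ux=np.array([1,-.02]);uy=np.array([.02,1])
for a,b in ((T(490,275),S(264,300)),(T(318,343),S(386,207))):
    X,e=tri([(g,a),(f,b)]); Y=onz(g,a,.098); Z=onz(f,b,.098)
    for P in (X,Y,Z): d=P[:2]-c; print(P.round(4),round(e,4),"tray x,y",round(d@ux*1e3,1),round(d@uy*1e3,1))
# guard angle: guard front corners by top and scene
```

```text
[ 0.5475 -0.1406  0.0921] 0.0002 tray x,y -0.3 -43.0
[ 0.5469 -0.14    0.098 ] 0.0002 tray x,y -1.0 -42.4
[ 0.5513 -0.1419  0.098 ] 0.0002 tray x,y 3.5 -44.3
[ 0.5231 -0.0795  0.0857] 0.0 tray x,y -25.9 17.5
[ 0.5219 -0.0791  0.098 ] 0.0 tray x,y -27.2 18.0
[ 0.5314 -0.0826  0.098 ] 0.0 tray x,y -17.6 14.6
```

Run:
```python
from h import *
g=robot.grab_frame("top");f=robot.grab_frame("scene")
th=np.linspace(0,2*np.pi,50)
P=[]
for x,y in ((.5470,-.1403),(.5228,-.0793)):
    for z in (.034,.098): P+= [[x+.023*np.cos(t),y+.023*np.sin(t),z] for t in th]
crop(g,150,205,250,330,10,"pics/t31.png",proj(g,P));crop(f,180,240,190,280,8,"pics/s31.png",proj(f,P))
```

```text
(no output)
```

View pics/t31.png

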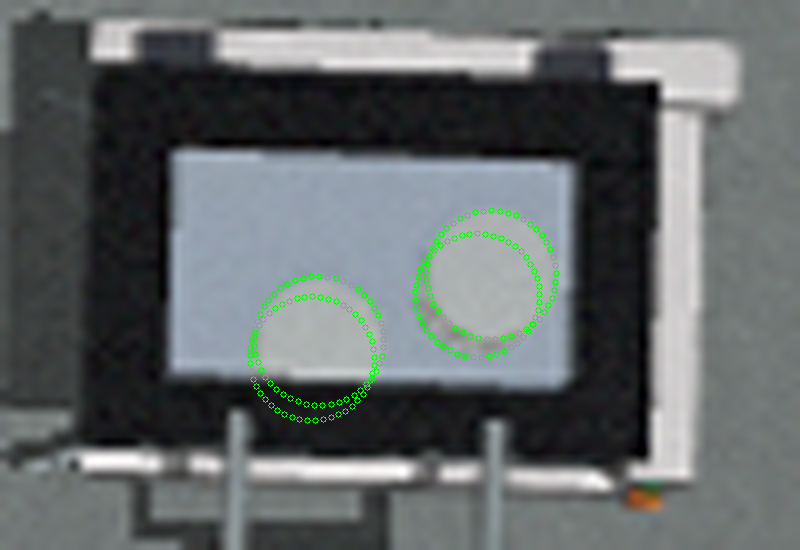

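View pics/s31.png

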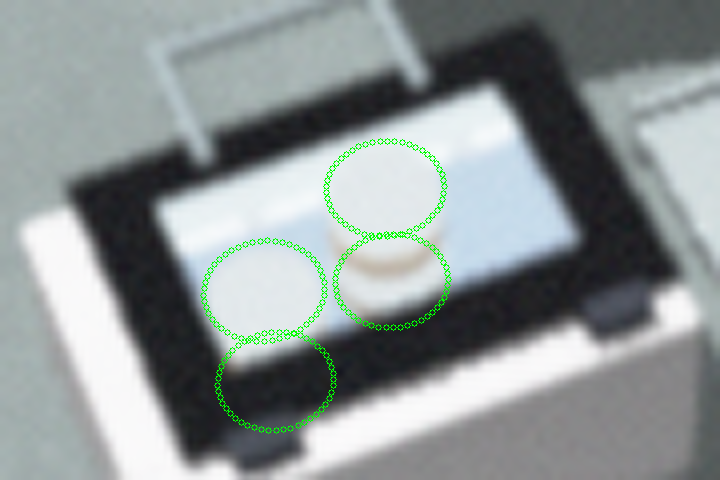

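Run:
```python
from h import *
st(); robot.finish_job()
```

```text
t 43.88 p [ 0.2768 -0.0909  0.2474] x [-0.001  0.    -1.   ] y [ 1.    -0.02  -0.001] F [-0.3 -0.5 -0.8] open 32.1
the job is handed in; nothing more can be done
```

I carried out every step and handed the job in at about 44 s. There were two amber jars to load. I opened the guard onto its stop, stood the used jar on the mat and stood both amber jars in the shelf tray. I then pushed the tray across the gap to the stop, swung the guard shut and retracted the arm.

**Last checks:**
- **Tray:** its lead edge measured y −0.191 against the stop face at −0.190, so it is home to within about 1 mm. I measured this before shutting the guard.
- **Guard:** the handle shows at the same pixels as at the start, when it was shut. The last press on it was 17 N.
- **Used jar:** it stands upright on the mat.
- **Bystanders:** the bottle and tip box look untouched. I never went near the wrench but did not measure it again at the end.

**What did not go smoothly:**
- **Tray push:** it stopped 12 mm short at 37 N. I think the opened gripper met the chamber's back wall, but I could not confirm it. I backed off and finished with the fingers closed.
- **Moved jar:** the second amber jar is no longer where I put it. It is at about tray (−26, +18) mm instead of (0, +45) mm, either knocked aside or moved as the guard swung shut. Its cap height triangulated 12 mm low, at 86 mm instead of 98 mm. An upright jar drawn over both camera views fits it well, though, and that spot is inside the limits, so I left it.

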